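Put the filler-wire carton away in the latched dry-store case

TASK

Press the red thumb latch of the blue case so that its sprung lid pops open. Then draw the yellow carton out of its grey rack by its free end, let it lie on the table clear of the rack, take it again by its middle and lay it flat in the pocket of the case, letting go while the lid is still open. Last, push the lid down until it snaps shut and stays shut by itself, and leave the tape roll and the flap disc where they lie.

Things in the scene. Friction and masses are not known exactly. Their poses are not given: they have to be found in the camera images.
- case: blue sheet-metal case fixed to the table, 176 (x) x 126 (y) x 50 mm high without lid, walls 5 mm. Origin: centre of its underside on the table; x points from the latch (front, at -x) to the lid's hinge (back, at +x), z up. The opened lid stands at the back
- pocket (a point): middle of the case's inner floor, 6 mm above the table, axes as the case. Four grey blocks in the corners, tops 34 mm above the table, leave a pocket 166 mm (x) by 63 mm (y) for the carton, its length along x. Between the blocks, |x| < 35 mm, the full inner width of 116 mm is free for fingers; a grasp over 20 mm from the carton's middle would meet the blocks
- case_hinge (a point): point on the lid's hinge axis, 90 mm behind the case's origin, 50 mm above the table; the axis is the case's y axis
- lid (a joint): lid angle, rad: about 0.01 latched shut, 1.9 fully open, leaning back past upright. A spring always pushes it open (2 N at the front edge holds it); only the latch hook keeps it shut. Plate 126 mm wide, 178 mm from hinge to front edge, outer face 7 mm (9 mm in the middle) outside the hinge axis, 12 mm tongue at the front. About 12 N down close to the front edge snaps it past the hook at angle 0
- lid_edge (a point): middle of the lid's front edge on its outer (upper) face, moves with the lid; shut, it is 57 mm above the table
- latch (a joint): latch rocker angle in rad: 0 at rest, sprung; pressing the pad down turns it up to 0.28 and swings the hook off the lid; the lid is free from about 0.2 and then opens by itself. About 3 N on the pad takes it to its stop
- latch_pad (a point): centre of the top of the red thumb pad, 30 mm wide (case y), in front of the case (141 mm from the case's origin towards -x), 36 mm above the table; pressed straight down it sinks up to 12 mm. The red hook stands 30 mm behind it, up to 74 mm above the table, and swings towards it by 12 mm, so press with a slim shut fingertip here or up to 5 mm further out
- rack: grey steel sleeve fixed to the table, 108 (x) x 70 (y) x 40 mm high with 15 mm foot flanges on both sides, open at the front (-x) and below. Origin: centre of its underside; its mouth is 55 mm from it towards -x, its inside is 64 mm wide
- carton: yellow box of filler wire, 55 (x) x 150 (y) x 30 mm (z) high, 0.25 kg. Origin: centre of its underside; long axis y. It starts on the table in the rack with its -y end inside and its +y end sticking 45 mm out of the mouth, and slides out along its length towards the rack's -x
- tape_roll: roll of tape lying flat, 104 mm across, 25 mm high; bystander
- flap_disc: blue-grey flap disc lying flat, 115 mm across, 10 mm high; bystander

How it is judged:
On the way, in this order (a step that is already met when the one before it is completed fails the run):
1. the latch is pressed and the lid has popped wide open (value of joint lid above 1.2 rad), for 0.2 s.
2. the carton lies flat on the table, clear of the rack and away from the case, let go (horizontal distance between carton and rack above 0.125 m and horizontal distance between carton and case above 0.1 m and height (world z) of carton below 0.005 m and angle between carton's own z axis and vertical below 0.06 rad and contact force between the fingers and carton below 0.1 N), for 0.2 s.
3. the carton lies flat in the pocket of the case, let go, with the lid still open (x of carton in the frame of case between -0.015 and 0.015 m and y of carton in the frame of case between -0.012 and 0.012 m and z of carton in the frame of case below 0.011 m and angle between carton's own z axis and vertical below 0.06 rad and value of joint lid above 1 rad and contact force between the fingers and carton below 0.1 N), for 0.2 s.
At the end, for the whole second after the job is handed in: the lid is latched shut (angle under 0.04 rad) with the latch back at rest (under 0.1 rad), and the carton lies still and flat (within 0.06 rad) on the floor of the case's pocket (underside under 11 mm above the table), within 15 mm of its middle lengthwise and 12 mm sideways (value of joint lid below 0.04 rad and value of joint latch below 0.1 rad and x of carton in the frame of case between -0.015 and 0.015 m and y of carton in the frame of case between -0.012 and 0.012 m and z of carton in the frame of case below 0.011 m and angle between carton's own z axis and vertical below 0.06 rad and linear speed of carton below 0.02 m/s); the robot touches nothing.
It fails at once if the tape roll or the flap disc is shifted by more than 30 mm (distance of any of tape_roll, flap_disc from where it was at the start of the episode above 0.03 m).
It also fails if it takes over 67 s, if anything falls off the work surface, if the arm or the gripper's body presses on something with over 40 N, if the wrist force passes 120 N, or if a joint passes its speed limit or range.

ROBOT

A 7-joint arm with a two-finger parallel gripper is mounted at the origin on a cart in front of the work surface, level with it; the furniture and walls round the work are solid. World frame = base frame: x ahead of the robot, y to its left, z up, the work surface at z = 0. Lengths are in m, angles in rad, forces in N, time in s.
With the tool pointing down it reaches from about 0.4 to 0.85 m from the base axis. Payload 4.5 kg.
Tool frame: the origin (TCP) lies midway between the tips of the shut fingers; the grasp point (between the pads) lies 19 mm behind it; z points along the fingers, x is the direction in which the jaws open and shut, and the axes are right-handed (so a half turn about z gives the same grasp; the last joint's range is limited). The gripper opens to 88 mm and grips with 3 to 60 N. Pads are 18 mm wide; open, the fingers measure 123 mm over their backs; the gripper's body (75 mm by 187 mm) begins 45 mm behind the grasp point.
Start: joints at [0.034, 0.689, -0.195, 1.565, 0.157, 0.902, -0.215], TCP at [0.625, 0, 0.209] pointing down, gripper open.
Joint ranges: [-3.01, 3.01], [-0.46, 2.08], [-1.47, 1.51], [0.13, 2.56], [-1, 4.14], [0.04, 2.09], [-2.66, 2.66]. Speed limits (rad/s): [2.57, 2.57, 3.14, 3.14, 3.14, 3.14, 3.14].

INTERFACE

Orientations are given as a unit quaternion [x, y, z, w].
In Python, from plant import r gives the robot as it stands. The module is installed in compiled form; this text tells all that it offers.
- The arm moves only by the tool play_rows, never from a script. Its argument "increments" is a list of rows, each a list of 7 numbers: the opening, from 0 (shut) to 1 (fully open), then the shift along the tool's x, y, z in mm, then the turn, a rotation vector about the tool's x, y, z in rad. In form: [[hand, dx, dy, dz, wx, wy, wz], ...]. A call has exactly 8 rows; each row shifts and turns the pose as measured when the row begins, along the tool's axes as they then stand; what a row does not reach is not made up. A row lasts 1/8 s, in which the tool goes at most 62.5 mm and 10.7 degrees, less where a joint would pass 70% of its speed; a pose out of reach is approached as far as the arm can. A call is refused whole if a number of a shift passes 62.5 or a number of a turn 0.188, either way. A call with a gripper value outside its range is refused whole. The fingers move at their own pace and stop on an object; "grip_force" is the grip in N (left out, the last holds). Time passes only in rows, so rows that do not move let the fingers close, or fill a call up. It gives the time, the measured TCP pose, the force and the opening at its end, in the units of the state.
- r.get_state(): the state, without advancing time (a new reading comes with each control period).
- r.snapshot(name): name is "scene" or "side" or "wrist"; returns the picture (384x512x3 uint8, red, green, blue); there is no depth.
- r.get_calibration(name): a dict with "fx", "fy", "cx", "cy" (pixels), "R" (3x3) and "t" (3): a world point X has camera coordinates R X + t. Camera axes: x right, y down, z forward; pixel columns grow to the right and rows downward; lengths in m; the calibration is good to about 2 mm. A picture is of the moment at which its call begins: read the wrist's pose just before it. get_calibration takes no time and is no camera call; for the wrist camera it gives the pose at the moment of the call.
- r.finish_job(): hands the job in, once; it reports no verdict.
The state is a dict: "clock": time; "q": joint angles; "qd": joint speeds; "joint_torque": joint torques, N m; "tool_pos": TCP position; "eef_rot": TCP orientation; "contact_force": force on the tool from outside, world axes, zero at the start; "moment": the same for the moment, N m; "opening": opening from 0.0 (shut) to 1.0 (fully open).
Only numpy, scipy, OpenCV 4.12 (cv2) and the standard library are available. Lean on these libraries where they do the work, as an engineer would, in place of code of your own. Each camera call takes 0.05 s, during which the arm holds its last target.

## Working session

There is one attempt and no reset: what is moved stays moved. The work goes in short steps, Python scripts to look and compute and a tool call to move; the robot and the scene stay as the last step left them, time stands still between calls to the robot, and variables do not carry over. Pictures are saved under pics/ and viewed, and the job is handed in when it is done.

Besides the shell and the picture viewer there is one more tool, called after ">>>" as name([rows], argument=value, ...), one row to a line, values as JSON. play_rows: Moves the arm, as the interface text tells. Its arguments: {"type":"object","properties":{"increments":{"type":"array"},"grip_force":{"type":"number"}},"required":["increments"]}

```bash
mkdir -p pics; python3 - <<'E'
from plant import r
import cv2
s=r.get_state();print(s)
for n in ["scene","side","wrist"]:
    im=r.snapshot(n);cv2.imwrite(f"pics/{n}0.png",im[:,:,::-1]);c=r.get_calibration(n);print(n,c)
E
```

```text
{'clock': 0.0, 'q': array([ 0.03377426,  0.68994389, -0.1945356 ,  1.56633892,  0.15729432,
        0.90244809, -0.21511821]), 'qd': array([ 1.44940002e-03, -1.28822502e-03,  1.02230233e-04,  2.39708664e-04,
       -1.10323883e-05,  1.37171178e-03, -8.79018718e-04]), 'joint_torque': array([ 3.38560185e-04, -5.27571630e+01, -1.26686912e+00, -1.53434461e+01,
       -5.26333472e-02,  6.56995355e-03,  1.65937727e-04]), 'tool_pos': array([ 6.24335362e-01, -2.02721900e-05,  2.07736980e-01]), 'eef_rot': array([ 9.99999617e-01,  5.22271578e-05, -8.71679340e-04,  5.29291800e-05]), 'contact_force': array([-0.04327136, -0.40492197,  0.10552531]), 'moment': array([ 0.01543889, -0.02628193, -0.00066763]), 'opening': 1.0004258989671875}
scene {'fx': 459.6170942721155, 'fy': 459.6170942721155, 'cx': 255.51997096178872, 'cy': 194.5824351996206, 'R': array([[-0.73868547, -0.67366686,  0.02273179],
       [-0.444477  ,  0.46146796, -0.76778091],
       [ 0.50673856, -0.57725236, -0.6403091 ]]), 't': array([0.41754611, 0.30017546, 1.09062992])}
side {'fx': 494.5857450301923, 'fy': 494.5857450301923, 'cx': 251.26292948393964, 'cy': 191.51792287555722, 'R': array([[-0.97931718, -0.2011079 ,  0.02221411],
       [-0.10949464,  0.43444421, -0.89401854],
       [ 0.1701434 , -0.87796005, -0.44747892]]), 't': array([0.54456979, 0.1081078 , 1.35677773])}
wrist {'fx': 272.95589322194115, 'fy': 272.95589322194115, 'cx': 253.6102147913797, 'cy': 186.5534604457588, 'R': array([[ 9.99997927e-01,  1.30163969e-04, -2.03185856e-03],
       [ 6.64832919e-04, -9.64127098e-01,  2.65440194e-01],
       [-1.92441915e-03, -2.65440995e-01, -9.64125186e-01]]), 't': array([-0.62406485, -0.03756956,  0.39055603])}
```

View pics/scene0.png

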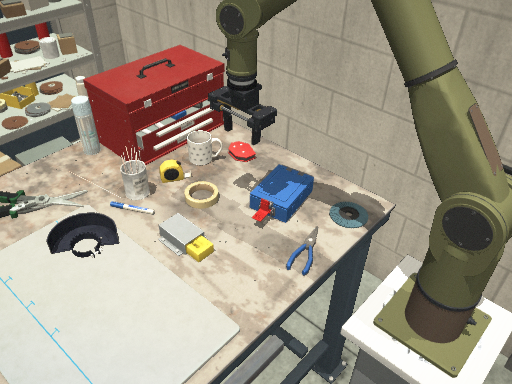

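View pics/side0.png

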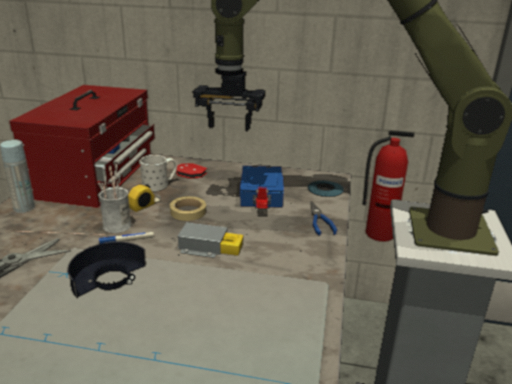

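View pics/wrist0.png

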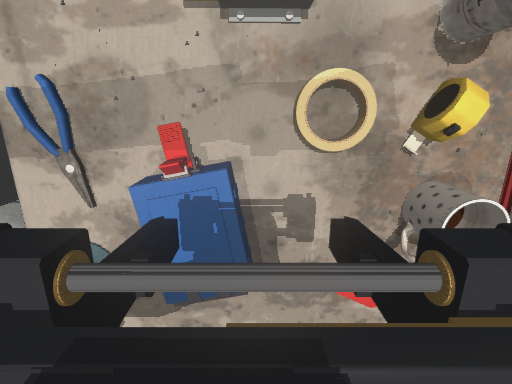

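```bash
python3 - <<'E'
import cv2
def crop(n,x0,y0,x1,y1,k,o):
    im=cv2.imread(f"pics/{n}.png")[y0:y1,x0:x1];cv2.imwrite(f"pics/{o}.png",cv2.resize(im,None,fx=k,fy=k,interpolation=cv2.INTER_CUBIC))
crop("scene0",150,160,340,280,4,"c_scene")
crop("side0",160,150,300,270,5,"c_side")
crop("wrist0",120,110,260,310,4*.75,"c_wrist")
crop("wrist0",180,0,320,40,5,"c_wrist2")
E
```

```text
(no output)
```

View pics/c_scene.png

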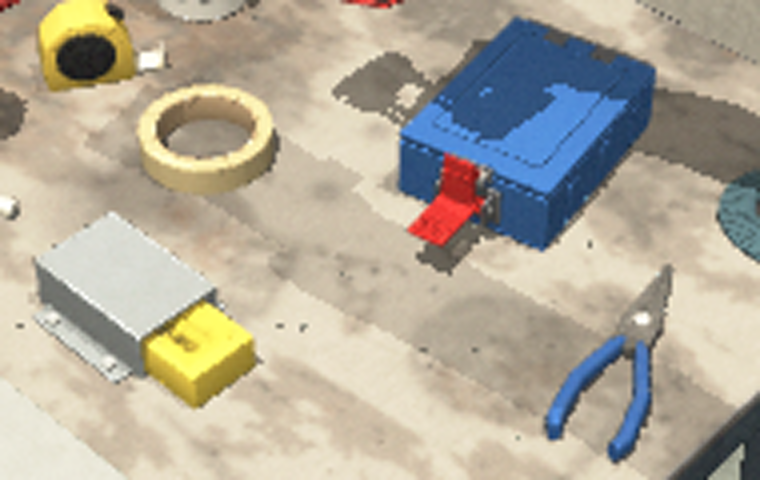

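View pics/c_side.png

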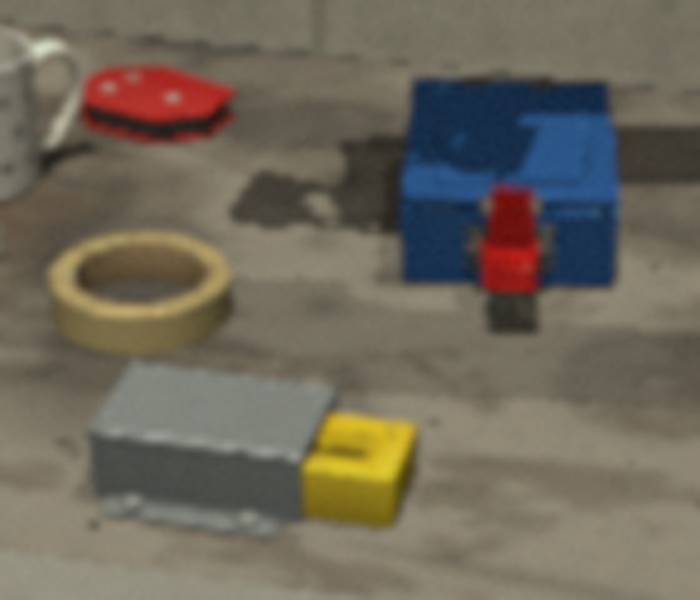

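View pics/c_wrist.png

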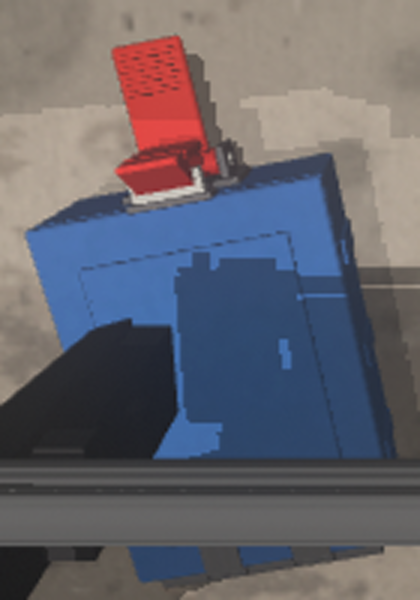

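```bash
cat > h.py <<'E'
import numpy as np
from scipy.optimize import least_squares
def proj(c,X):
    p=X@c["R"].T+c["t"];return np.c_[c["fx"]*p[:,0]/p[:,2]+c["cx"],c["fy"]*p[:,1]/p[:,2]+c["cy"]]
def T(p,L):
    x,y,a=p;L=np.array(L,float)/1000;c,s=np.cos(a),np.sin(a)
    return np.c_[x+c*L[:,0]-s*L[:,1],y+s*L[:,0]+c*L[:,1],L[:,2]]
def fit(obs,p0,v=1):
    # obs list of (cal,crop(k,x0,y0),[(u,v,X,Y,Z)...])
    def res(p):
        o=[]
        for c,(k,x0,y0),pts in obs:
            a=np.array(pts,float);uv=a[:,:2]/k+[x0,y0];o.append((proj(c,T(p,a[:,2:]))-uv).ravel())
        return np.concatenate(o)
    s=least_squares(res,p0,loss="soft_l1")
    if v:
        print(np.round(s.x,4),np.round(np.degrees(s.x[2]),2));print(np.round(res(s.x).reshape(-1,2),1).tolist())
    return s.x
def ray(c,u,v,z):
    d=c["R"].T@np.array([(u-c["cx"])/c["fx"],(v-c["cy"])/c["fy"],1]);o=-c["R"].T@c["t"];return o+d*(z-o[2])/d[2]
E
python3 - <<'E'
from plant import r
from h import *
S,D,W=[r.get_calibration(n) for n in("scene","side","wrist")]
ks=(4,150,160);kd=(5,160,150);kw=(3,120,110)
case=fit([(S,ks,[(401,140,-88,63,57),(547,190,-88,-63,57),(401,185,-88,63,0),(545,248,-88,-63,0)]),
 (D,kd,[(403,190,-88,63,57),(617,195,-88,-63,57),(404,280,-88,63,0),(614,285,-88,-63,0)]),
 (W,kw,[(27,232,-88,-63,57),(323,178,-88,63,57)])],[.5,-.1,-1.5])
rack=fit([(S,ks,[(36,262,54,35,40),(112,212,54,-35,40),(217,290,-54,-35,40),(140,340,-54,35,40)]),
 (D,kd,[(92,430,54,35,40),(130,362,54,-35,40),(337,387,-54,-35,40),(305,455,-54,35,40)])],[.65,.2,0])
car=fit([(S,ks,[(254,338,-100,-27.5,30),(193,376,-100,27.5,30),(197,405,-100,27.5,0),(257,360,-100,-27.5,0)]),
 (D,kd,[(416,425,-100,-27.5,30),(393,468,-100,27.5,30),(390,524,-100,27.5,0)])],rack)
# discs
for n,c,u,v,z in [("tape",W,336,110,.025),("plier tip",W,92,207,.01),("plier",W,70,168,.01),("tapemeas",W,450,110,.03),("mug",W,430,215,.0),("flap",S,349,213,.01),("padL",W,120+112/3,110+48/3,.036),("padR",W,180,122,.036)]: print(n,ray(c,u,v,z).round(3))
L=T(case,[(-141,0,36),(-90,0,57),(90,0,50)]);print(L.round(3))
E
```

```text
[ 0.5458 -0.0995 -1.3863] -79.43
[[-0.5, -2.9], [0.4, 0.2], [-0.8, 0.4], [-0.4, 0.3], [-0.8, 0.7], [-0.1, 0.9], [-1.2, -0.0], [-0.5, 0.2], [-0.6, 0.5], [-0.7, 0.4]]
[0.6339 0.2266 0.013 ] 0.74
[[-0.4, 0.0], [0.0, 0.0], [0.2, -1.3], [-0.0, -0.1], [-0.0, 0.3], [0.9, 0.1], [-0.0, -0.2], [-0.2, 0.6]]
[ 0.6375  0.2237 -0.0075] -0.43
[[0.4, -1.6], [0.2, -0.2], [-0.1, 0.3], [0.0, 0.6], [-0.0, -1.1], [-0.4, 1.7], [0.1, 0.7]]
tape [0.729 0.069 0.025]
plier tip [ 0.388 -0.067  0.01 ]
plier [ 0.367 -0.009  0.01 ]
tapemeas [0.87  0.069 0.03 ]
mug [ 0.89  -0.083  0.   ]
flap [ 0.351 -0.177  0.01 ]
padL [0.504 0.05  0.036]
padR [0.532 0.055 0.036]
[[ 0.52   0.039  0.036]
 [ 0.529 -0.011  0.057]
 [ 0.562 -0.188  0.05 ]]
```

```bash
cat >> h.py <<'E'
from scipy.spatial.transform import Rotation as Ro
def go(s,target,yaw):
    """remaining: shift in the FINAL tool axes (mm) and rotvec in tool axes"""
    Rc=Ro.from_quat(s["eef_rot"]);Rt=Ro.from_euler("z",yaw,degrees=True)*Ro.from_quat([1,0,0,0])
    d=np.array(target)-s["tool_pos"]
    print("t",round(float(s["clock"]),2),"pos",np.round(s["tool_pos"],4),"F",np.round(s["contact_force"],1),"op",round(float(s["opening"]),3))
    print("shift now-axes",np.round(1000*Rc.inv().apply(d),1),"final-axes",np.round(1000*Rt.inv().apply(d),1),"rot",np.round((Rc.inv()*Rt).as_rotvec(),3))
CASE=np.array([.5458,-.0995,-1.3863])
def cp(x,y,z): return T(CASE,[(x,y,z)])[0]
E
python3 - <<'E'
from plant import r
from h import *
go(r.get_state(),cp(-144,0,80),10.57)
S=r.get_calibration("scene")
for u,v in [(395,205),(300,300),(240,360)]: print(ray(S,u,v,0).round(3))
E
```

```text
t 0.15 pos [ 0.6245 -0.      0.2079] F [-0.2  0.4  0.1] op 1.002
shift now-axes [-105.   -42.1  128. ] final-axes [-95.6 -60.7 127.9] rot [-0.     0.001 -0.184]
[ 0.274 -0.317  0.   ]
[0.266 0.166 0.   ]
[0.262 0.383 0.   ]
```

>>> play_rows([
  [0,0,0,0,0,0,-0.184],
  [0,-24,-15,25,0,0,0],
  [0,-24,-15,25,0,0,0],
  [0,-24,-15,25,0,0,0],
  [0,-24,-15,25,0,0,0],
  [0,0,0,0,0,0,0],
  [0,0,0,0,0,0,0],
  [0,0,0,0,0,0,0],
])

```text
clock: 1.15
tool_pos: [0.5191, 0.0409, 0.1056]
eef_rot: [0.996, 0.094, 0.001, -0.0]
contact_force: [-0.2, -0.0, -0.3]
opening: 0.115
```

```bash
python3 - <<'E'
from plant import r
from h import *
import cv2
go(r.get_state(),cp(-144,0,80),10.57)
cv2.imwrite("pics/w1.png",r.snapshot("wrist")[:,:,::-1])
E
```

```text
t 1.15 pos [0.5191 0.0409 0.1056] F [-0.2 -0.  -0.3] op 0.115
shift now-axes [ 0.4 -1.1 25.6] final-axes [ 0.5 -1.1 25.6] rot [ 0.    -0.003  0.003]
```

View pics/w1.png

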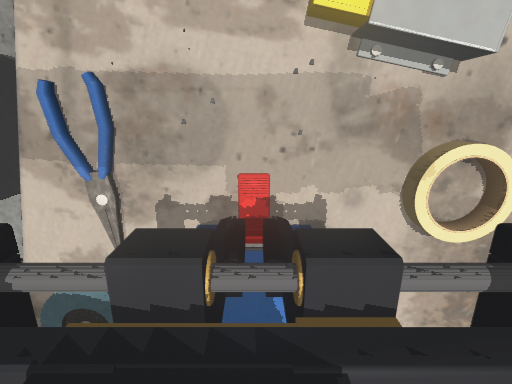

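The pad (col ~254, rows 173-215) is centred between the shut fingers; pressing down now.

>>> play_rows([
  [0,0,-1,20,0,0,0],
  [0,0,0,20,0,0,0],
  [0,0,0,16,0,0,0],
  [0,0,0,8,0,0,0],
  [0,0,0,6,0,0,0],
  [0,0,0,6,0,0,0],
  [0,0,0,4,0,0,0],
  [0,0,0,0,0,0,0],
])

```text
clock: 2.2
tool_pos: [0.5282, 0.0407, 0.027]
eef_rot: [0.996, 0.091, 0.009, -0.0]
contact_force: [-0.3, 0.6, 0.4]
opening: 0.004
```

```bash
python3 - <<'E'
from plant import r
from h import *
import cv2
go(r.get_state(),cp(-144,0,24),10.57)
cv2.imwrite("pics/d2.png",r.snapshot("side")[100:300,120:380,::-1].repeat(3,0).repeat(3,1))
E
```

```text
t 2.2 pos [0.5282 0.0407 0.027 ] F [-0.3  0.6  0.4] op 0.004
shift now-axes [-8.4 -2.9  2.8] final-axes [-8.4 -2.9  3. ] rot [ 0.001 -0.017 -0.001]
```

View pics/d2.png

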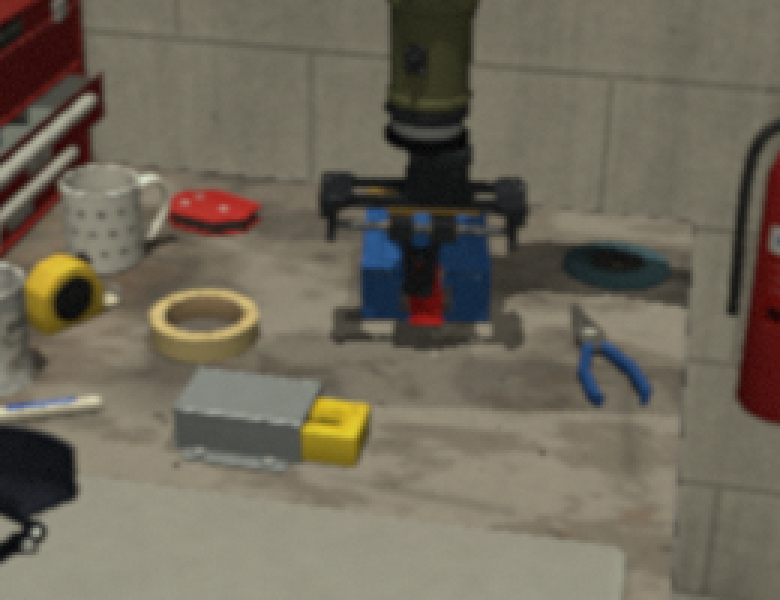

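```bash
python3 - <<'E'
from plant import r
from h import *
import cv2
s=r.get_state();print(s["q"].round(3),s["contact_force"].round(2),s["moment"].round(2))
im=r.snapshot("scene")[130:250,210:350,::-1];cv2.imwrite("pics/s3.png",cv2.resize(im,None,fx=5,fy=5))
cv2.imwrite("pics/w3.png",r.snapshot("wrist")[:,:,::-1])
E
```

```text
[-0.097  0.858 -0.111  2.     0.311  0.282 -0.286] [-0.32  0.05 -0.34] [0.   0.05 0.01]
```

View pics/s3.png

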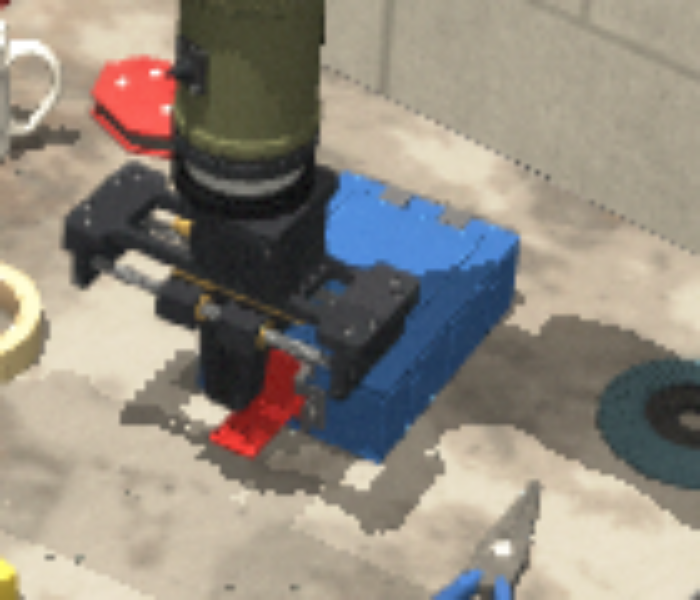

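View pics/w3.png

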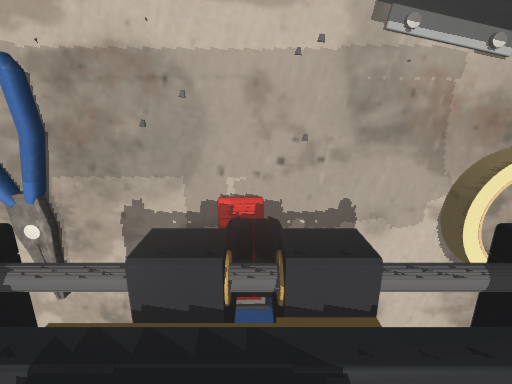

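```bash
python3 - <<'E'
from plant import r
from h import *
s=r.get_state();p=s["tool_pos"]
S=r.get_calibration("scene");W=r.get_calibration("wrist");D=r.get_calibration("side")
pts=np.array([p,cp(-155,15,36),cp(-155,-15,36),cp(-155,15,24),cp(-155,-15,24),cp(-155,15,30),cp(-155,-15,30)])
print(((proj(S,pts)-[210,130])*5).round());print(proj(W,pts).round());print(((proj(D,pts)-[120,100])*3).round())
E
```

```text
[[228. 433.]
 [206. 432.]
 [251. 451.]
 [206. 447.]
 [251. 467.]
 [206. 439.]
 [251. 459.]]
[[254. 213.]
 [264. 197.]
 [217. 198.]
 [263. 192.]
 [219. 192.]
 [263. 194.]
 [218. 195.]]
[[415. 321.]
 [408. 319.]
 [440. 320.]
 [407. 331.]
 [440. 332.]
 [408. 325.]
 [440. 326.]]
```

```bash
python3 - <<'E'
import cv2
a=cv2.imread("pics/w3.png")[180:330,190:330];cv2.imwrite("pics/w3c.png",cv2.resize(a,None,fx=4,fy=4,interpolation=2))
a=cv2.imread("pics/s3.png")[270:480,150:350];cv2.imwrite("pics/s3c.png",cv2.resize(a,None,fx=2.8,fy=2.8,interpolation=2))
E
```

```text
(no output)
```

View pics/w3c.png

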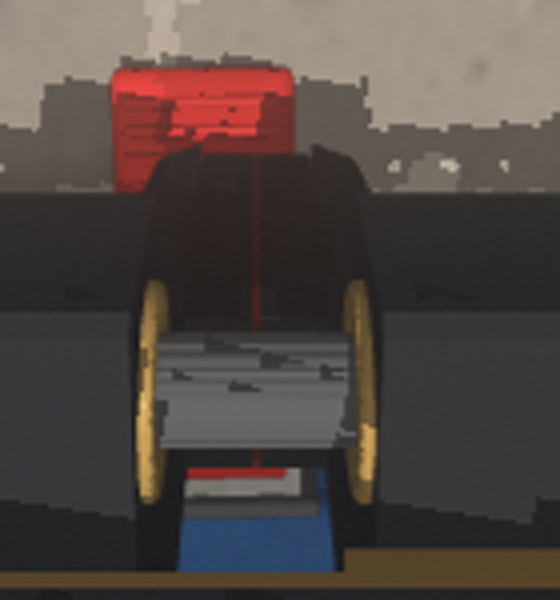

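View pics/s3c.png

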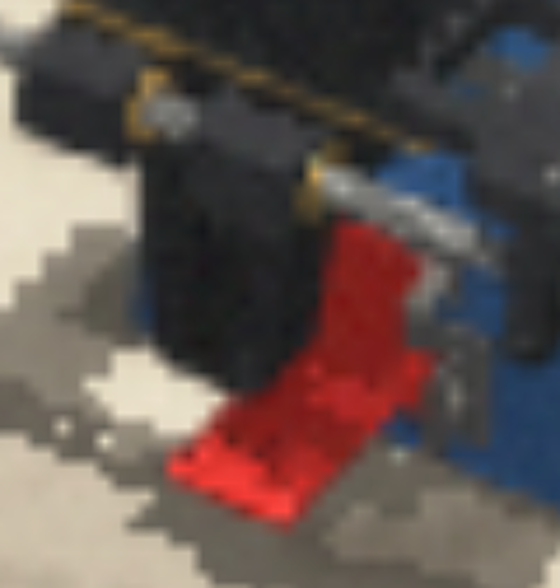

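>>> play_rows([
  [0,0,0,-16,0,0,0],
  [0,0,0,-12,0,0,0],
  [0,-5,-2,0,0,-0.017,0],
  [0,-4,-1,0,0,0,0],
  [0,0,0,0,0,0,0],
  [0,0,0,0,0,0,0],
  [0,0,0,0,0,0,0],
  [0,0,0,0,0,0,0],
])

```text
clock: 3.35
tool_pos: [0.5178, 0.0421, 0.0577]
eef_rot: [0.996, 0.091, 0.0, 0.001]
contact_force: [-0.5, 0.0, 0.6]
opening: 0.002
```

```bash
python3 - <<'E'
from plant import r
from h import *
import cv2
go(r.get_state(),cp(-144,0,36),10.57)
im=r.snapshot("scene")[150:250,220:340,::-1];cv2.imwrite("pics/s4.png",cv2.resize(im,None,fx=6,fy=6))
E
```

```text
t 3.35 pos [0.5178 0.0421 0.0577] F [-0.5  0.   0.6] op 0.002
shift now-axes [ 1.5  0.3 21.7] final-axes [ 1.5  0.3 21.7] rot [ 0.001 -0.    -0.001]
```

View pics/s4.png

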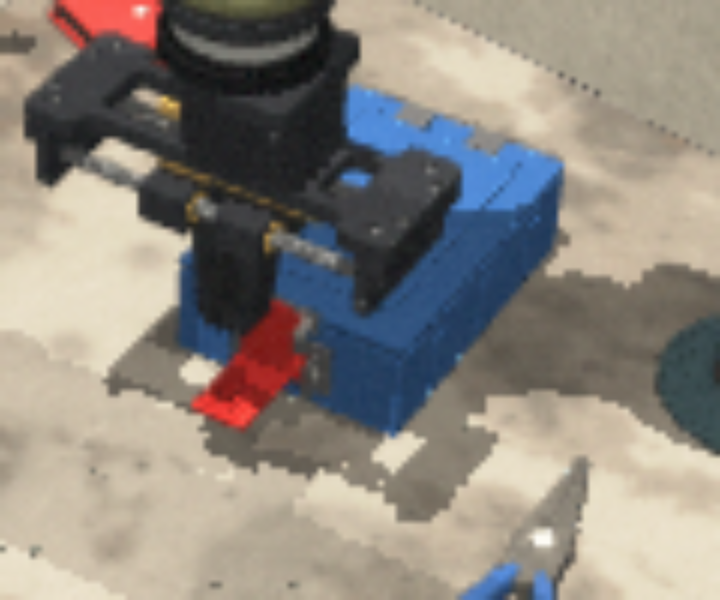

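```bash
python3 - <<'E'
from plant import r
from h import *
p=r.get_state()["tool_pos"]
pts=np.array([p,p+[0,0.009,0],p-[0,.009,0],p+[0,0,.019],cp(-141,0,36)])
print(((proj(r.get_calibration("scene"),pts)-[220,150])*6).round())
E
```

```text
[[230. 364.]
 [217. 373.]
 [243. 355.]
 [231. 333.]
 [230. 393.]]
```

```bash
python3 - <<'E'
from plant import r
from h import *
import cv2
p=np.array([.6244,0,.2079])
pts=np.array([p,p+[.044,0,0],p-[.044,0,0],p+[.044,0,.019],p+[-.044,0,.019]])
print(proj(r.get_calibration("side"),pts).round(1));print(proj(r.get_calibration("scene"),pts).round(1))
a=cv2.imread("pics/side0.png")[70:150,180:280];cv2.imwrite("pics/c1.png",cv2.resize(a,None,fx=6,fy=6,interpolation=2))
a=cv2.imread("pics/scene0.png")[70:150,200:300];cv2.imwrite("pics/c2.png",cv2.resize(a,None,fx=6,fy=6,interpolation=2))
E
```

```text
[[228.8 138.8]
 [213.4 137.3]
 [244.3 140.2]
 [213.3 130.8]
 [244.4 133.7]]
[[241.5 145.2]
 [230.2 139.1]
 [253.1 151.5]
 [230.1 133.3]
 [253.3 145.6]]
```

View pics/c1.png

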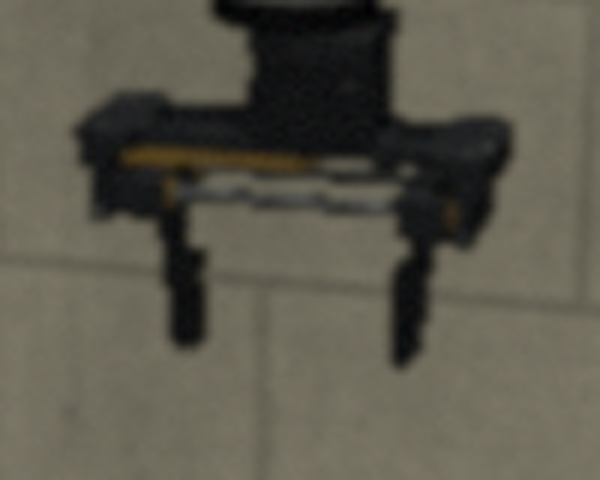

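View pics/c2.png

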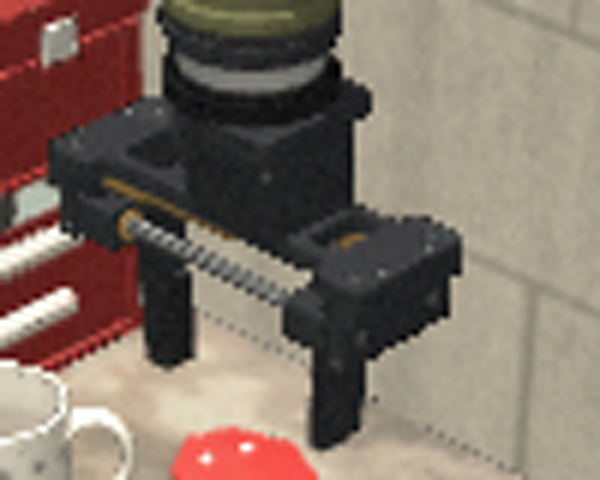

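>>> play_rows([
  [0,0,0,10,0,0,0],
  [0,0,0,10,0,0,0],
  [0,0,0,6,0,0,0],
  [0,0,0,6,0,0,0],
  [0,0,0,0,0,0,0],
  [0,0,0,0,0,0,0],
  [0,0,0,0,0,0,0],
  [0,0,0,0,0,0,0],
])

```text
clock: 4.4
tool_pos: [0.5178, 0.0421, 0.0231]
eef_rot: [0.996, 0.091, -0.0, 0.001]
contact_force: [-0.0, 0.4, 0.1]
opening: 0.001
```

```bash
python3 - <<'E'
from plant import r
from h import *
import cv2
go(r.get_state(),cp(-144,0,24),10.57)
p=r.get_state()["tool_pos"]
print(((proj(r.get_calibration("scene"),np.array([p,p+[0,0,.01],p+[0,0,.02],p+[0,0,.03]]))-[220,150])*6).round())
im=r.snapshot("scene")[150:250,220:340,::-1];cv2.imwrite("pics/s5.png",cv2.resize(im,None,fx=6,fy=6))
E
```

```text
t 4.4 pos [0.5178 0.0421 0.0231] F [-0.   0.4  0.1] op 0.001
shift now-axes [ 1.6  0.3 -0.9] final-axes [ 1.6  0.3 -0.9] rot [ 0.001  0.    -0.001]
[[228. 418.]
 [229. 403.]
 [229. 387.]
 [230. 371.]]
```

View pics/s5.png

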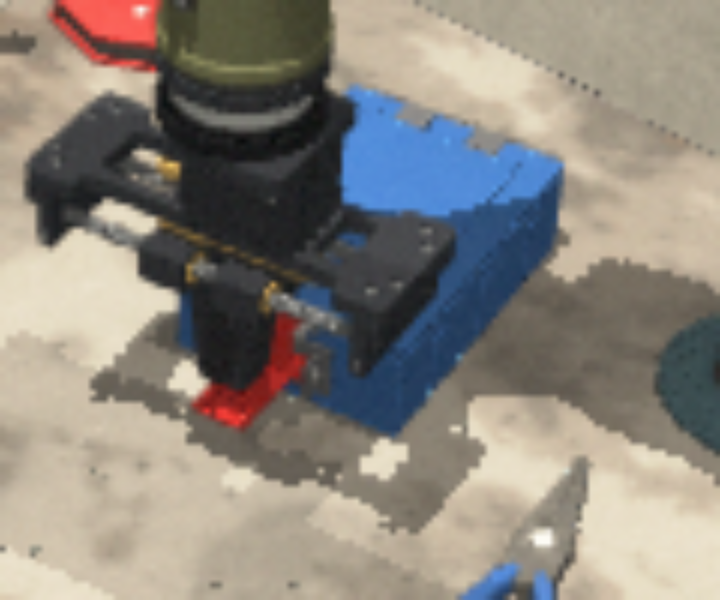

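Tip still ~20 mm above where the reported TCP says, and no force: the reported z is biased. I'll continue down and feel for contact.

>>> play_rows([
  [0,1,0,3,0,0,0],
  [0,0,0,3,0,0,0],
  [0,0,0,3,0,0,0],
  [0,0,0,0,0,0,0],
  [0,0,0,0,0,0,0],
  [0,0,0,0,0,0,0],
  [0,0,0,0,0,0,0],
  [0,0,0,0,0,0,0],
])

```text
clock: 5.45
tool_pos: [0.519, 0.0422, 0.0136]
eef_rot: [0.996, 0.091, 0.0, 0.001]
contact_force: [-0.4, 0.8, -0.6]
opening: 0.003
```

```bash
python3 - <<'E'
from plant import r
from h import *
import cv2
print(r.get_state()["moment"])
im=r.snapshot("scene")[150:250,220:340,::-1];cv2.imwrite("pics/s6.png",cv2.resize(im,None,fx=6,fy=6))
im=r.snapshot("side")[130:230,200:320,::-1];cv2.imwrite("pics/d6.png",cv2.resize(im,None,fx=6,fy=6))
E
```

```text
[-0.01468957  0.01663331 -0.02005415]
```

View pics/s6.png

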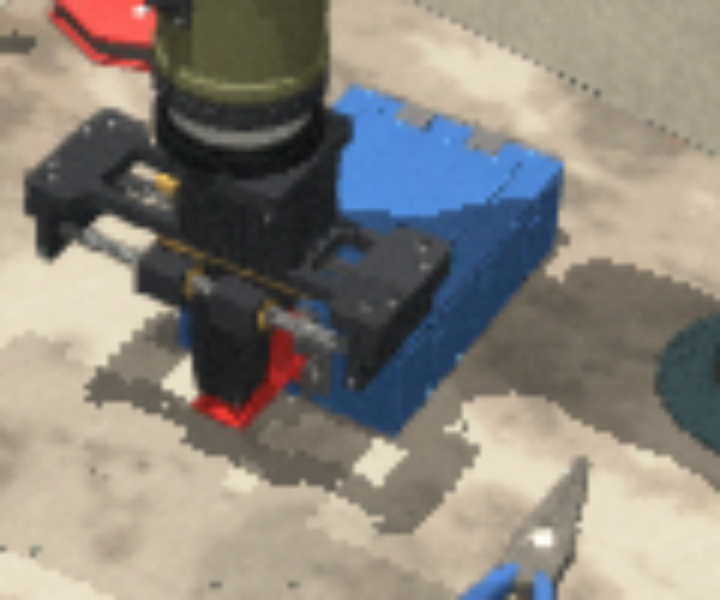

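View pics/d6.png

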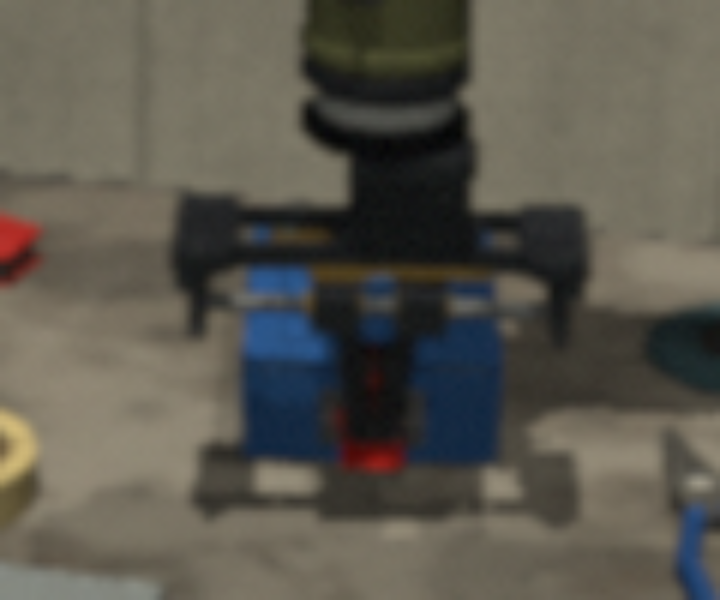

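>>> play_rows([
  [0,0,0,4,0,0,0],
  [0,0,0,4,0,0,0],
  [0,0,0,3,0,0,0],
  [0,0,0,3,0,0,0],
  [0,0,0,0,0,0,0],
  [0,0,0,0,0,0,0],
  [0,0,0,0,0,0,0],
  [0,0,0,0,0,0,0],
])

```text
clock: 6.55
tool_pos: [0.5191, 0.0427, -0.0009]
eef_rot: [0.996, 0.092, 0.0, 0.0]
contact_force: [-0.6, 0.8, 2.9]
opening: 0.006
```

```bash
python3 - <<'E'
from plant import r
from h import *
import cv2
print(r.get_state()["moment"],r.get_state()["contact_force"])
im=r.snapshot("scene")[130:250,200:340,::-1];cv2.imwrite("pics/s7.png",cv2.resize(im,None,fx=5,fy=5))
E
```

```text
[ 0.04225909  0.07628784 -0.00786743] [-0.5874315   0.79134756  2.89460967]
```

View pics/s7.png

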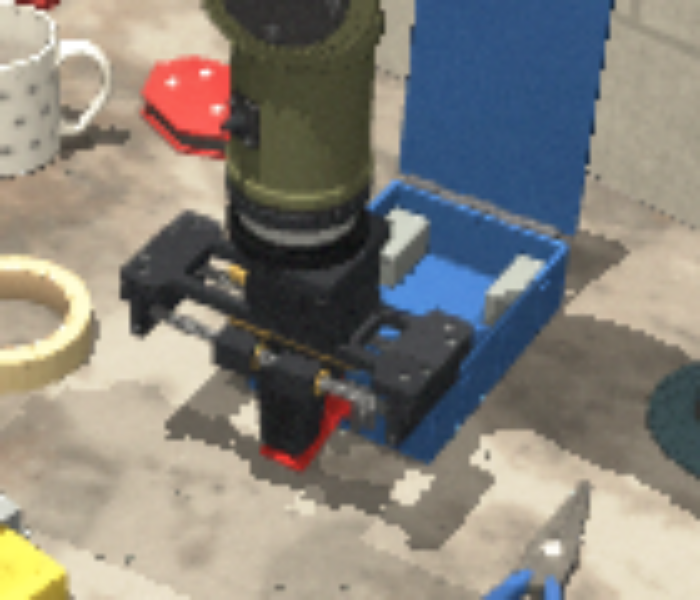

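Lid is wide open (pressed at reported z ≈ 0 with 2.9 N, so real tips are ≈25 mm above the reported TCP). Next, raising and turning for the carton.

>>> play_rows([
  [0,0,0,-30,0,0,0],
  [0,0,0,-50,0,0,0],
  [0.5,0,0,-10,0,0,-0.18],
  [1,0,0,0,0,0,-0.18],
  [1,0,0,0,0,0,-0.18],
  [1,0,0,0,0,0,-0.18],
  [1,0,0,0,0,0,-0.18],
  [1,0,0,0,0,0,-0.18],
])

```text
clock: 7.6
tool_pos: [0.5187, 0.0405, 0.0907]
eef_rot: [0.797, 0.604, -0.001, 0.002]
contact_force: [0.2, -1.0, 0.1]
opening: 0.662
```

```bash
python3 - <<'E'
from plant import r
from h import *
go(r.get_state(),[.557,.225,.06],90.3)
print(r.get_state()["q"].round(2))
E
```

```text
t 7.6 pos [0.5187 0.0405 0.0907] F [ 0.2 -1.   0.1] op 0.662
shift now-axes [188.1 -13.1  29.9] final-axes [184.3  39.3  30.7] rot [ 0.     0.004 -0.279]
[ 0.11  0.77 -0.47  1.97  0.66  0.55  0.48]
```

>>> play_rows([
  [1,0,0,0,0,0,-0.14],
  [1,0,0,0,0,0,-0.14],
  [1,40,10,0,0,0,0],
  [1,50,10,0,0,0,0],
  [1,50,10,0,0,0,0],
  [1,44,9,0,0,0,0],
  [1,0,0,15,0,0,0],
  [1,0,0,0,0,0,0],
])

```text
clock: 8.6
tool_pos: [0.5553, 0.224, 0.0703]
eef_rot: [0.704, 0.71, -0.005, 0.001]
contact_force: [0.3, -0.7, -0.3]
opening: 0.998
```

```bash
python3 - <<'E'
from plant import r
from h import *
import cv2
go(r.get_state(),[.557,.225,-.02],90.3)
p=r.get_state()["tool_pos"]
W=r.get_calibration("wrist")
c=np.array([[.5355,.225-.0275,.03],[.5355,.225+.0275,.03],[.579,.225-.0275,.03]]);print(proj(W,c).round())
cv2.imwrite("pics/w8.png",r.snapshot("wrist")[:,:,::-1])
im=r.snapshot("scene")[150:290,130:290,::-1];cv2.imwrite("pics/s8.png",cv2.resize(im,None,fx=4,fy=4))
E
```

```text
t 8.6 pos [0.5553 0.224  0.0703] F [ 0.3 -0.7 -0.3] op 0.998
shift now-axes [ 1.8  2.2 90.2] final-axes [ 1.   1.7 90.3] rot [-0.006  0.009  0.003]
[[222. 173.]
 [290. 173.]
 [224. 222.]]
```

View pics/w8.png

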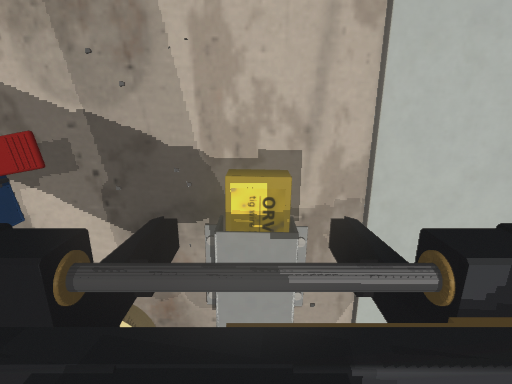

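View pics/s8.png

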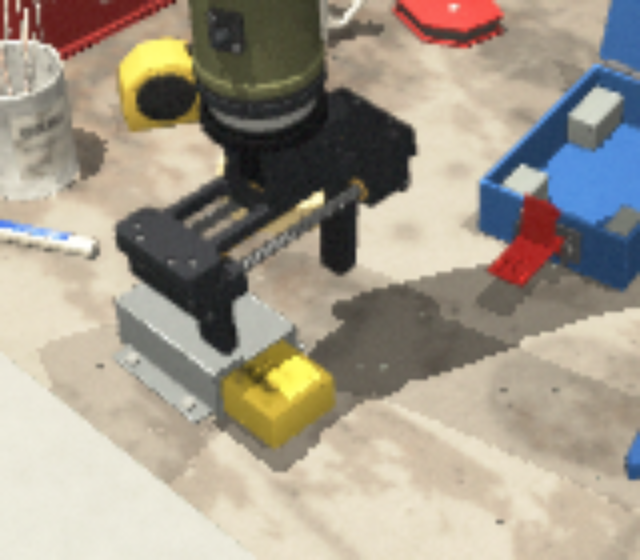

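>>> play_rows([
  [1,3,1,20,-0.006,0.009,0],
  [1,0,0,20,0,0,0],
  [1,0,0,15,0,0,0],
  [1,0,0,12,0,0,0],
  [1,0,0,10,0,0,0],
  [1,0,0,0,0,0,0],
  [1,0,0,0,0,0,0],
  [1,0,0,0,0,0,0],
])

```text
clock: 9.7
tool_pos: [0.5594, 0.224, -0.0072]
eef_rot: [0.706, 0.708, 0.002, 0.002]
contact_force: [0.2, 0.4, 0.3]
opening: 1.002
```

```bash
python3 - <<'E'
from plant import r
from h import *
import cv2
go(r.get_state(),[.557,.227,-.02],90.3)
cv2.imwrite("pics/w9.png",r.snapshot("wrist")[:,:,::-1])
im=r.snapshot("scene")[150:290,130:290,::-1];cv2.imwrite("pics/s9.png",cv2.resize(im,None,fx=4,fy=4))
E
```

```text
t 9.7 pos [ 0.5594  0.224  -0.0072] F [0.2 0.4 0.3] op 1.002
shift now-axes [ 3.  -2.5 12.8] final-axes [ 3.1 -2.4 12.8] rot [ 0.005 -0.001 -0.002]
```

View pics/w9.png

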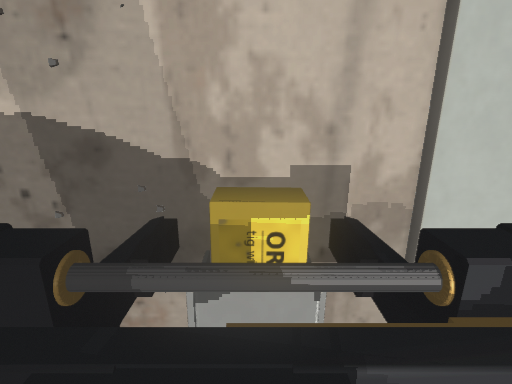

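View pics/s9.png

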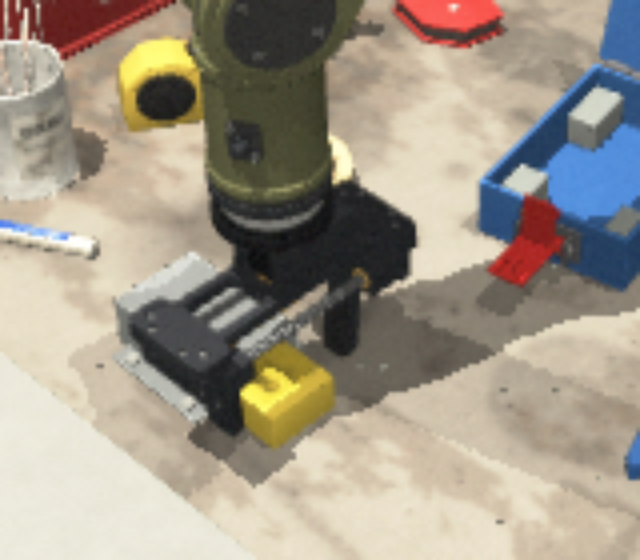

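>>> play_rows([
  [1,3,-6,5,0,0,0],
  [1,0,0,5,0,0,0],
  [1,0,0,1,0,0,0],
  [1,0,0,0,0,0,0],
  [0,0,0,0,0,0,0],
  [0,0,0,0,0,0,0],
  [0,0,0,0,0,0,0],
  [0,0,0,0,0,0,0],
], grip_force=20)

```text
clock: 10.8
tool_pos: [0.5534, 0.2273, -0.0186]
eef_rot: [0.706, 0.708, 0.003, 0.002]
contact_force: [0.0, -0.5, -0.6]
opening: 0.622
```

```bash
python3 - <<'E'
from plant import r
from h import *
import cv2
go(r.get_state(),[.557,.227,-.02],90.3)
im=r.snapshot("scene")[150:290,130:290,::-1];cv2.imwrite("pics/s10.png",cv2.resize(im,None,fx=4,fy=4))
E
```

```text
t 10.8 pos [ 0.5534  0.2273 -0.0186] F [ 0.  -0.5 -0.6] op 0.622
shift now-axes [-0.3  3.6  1.4] final-axes [-0.3  3.6  1.4] rot [ 0.006 -0.001 -0.002]
```

View pics/s10.png

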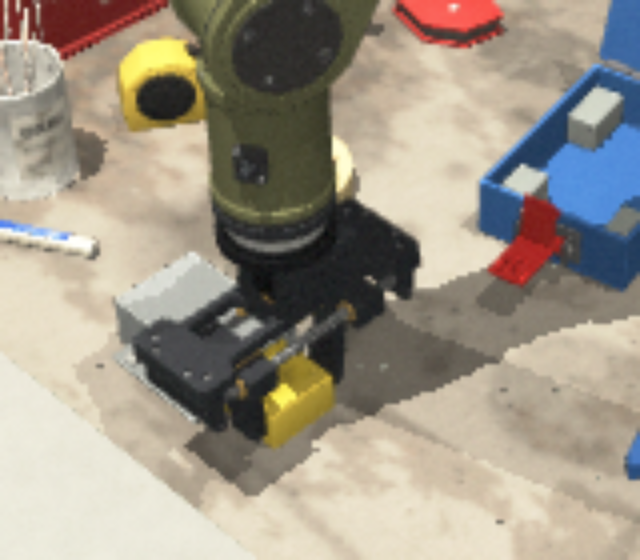

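>>> play_rows([
  [0,0,0,0,0,0,0],
  [0,0,-15,0,0,0,0],
  [0,0,-24,0,0,0,0],
  [0,0,-24,0,0,0,0],
  [0,0,-24,0,0,0,0],
  [0,0,-24,0,0,0,0],
  [0,0,-20,0,0,0,0],
  [0,0,0,0,0,0,0],
])

```text
clock: 11.85
tool_pos: [0.4249, 0.2294, -0.0184]
eef_rot: [0.707, 0.707, 0.008, 0.003]
contact_force: [-0.4, -0.3, -2.2]
opening: 0.622
```

```bash
python3 - <<'E'
from plant import r
from h import *
import cv2
go(r.get_state(),[.557,.227,-.02],90.3);print(r.get_state()["q"].round(2))
im=r.snapshot("scene")[150:310,130:330,::-1];cv2.imwrite("pics/s11.png",cv2.resize(im,None,fx=3.6,fy=3.6))
E
```

```text
t 11.85 pos [ 0.4249  0.2294 -0.0184] F [-0.4 -0.3 -2.2] op 0.622
shift now-axes [ -2.4 132.    3.6] final-axes [ -3.1 132.    1.6] rot [ 0.015 -0.007 -0.005]
[-0.54  0.93 -0.09  2.14  0.96  0.09  0.02]
```

View pics/s11.png

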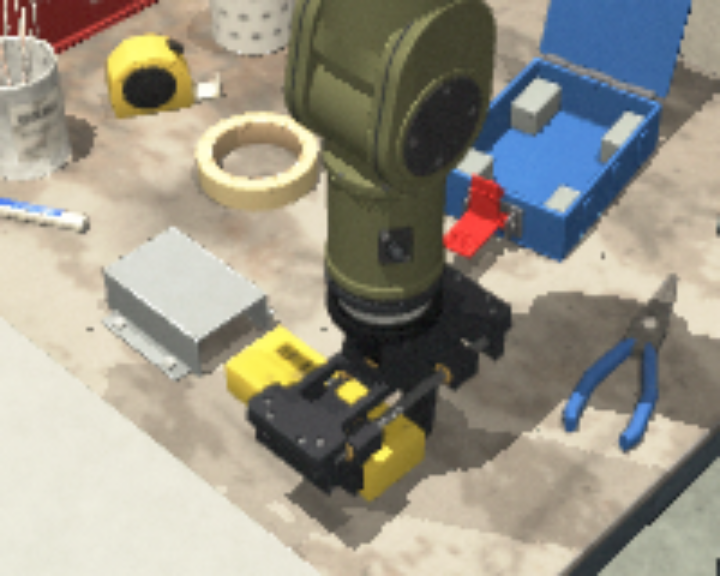

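>>> play_rows([
  [1,0,0,0,0,0,0],
  [1,0,0,0,0,0,0],
  [1,0,0,0,0,0,0],
  [1,0,0,0,0.014,-0.006,0],
  [1,0,18,0,0,0,0],
  [1,-2,20,0,0,0,0],
  [1,0,18,0,0,0,0],
  [1,0,0,0,0,0,0],
])

```text
clock: 12.9
tool_pos: [0.4888, 0.2259, -0.0179]
eef_rot: [0.71, 0.704, 0.003, 0.001]
contact_force: [-1.3, -0.7, 0.6]
opening: 0.995
```

```bash
python3 - <<'E'
from plant import r
from h import *
import cv2
go(r.get_state(),[.482,.227,-.02],90.3)
W=r.get_calibration("wrist")
cv2.imwrite("pics/w12.png",r.snapshot("wrist")[:,:,::-1])
im=r.snapshot("scene")[190:290,180:300,::-1];cv2.imwrite("pics/s12.png",cv2.resize(im,None,fx=6,fy=6))
im=r.snapshot("side")[200:280,180:300,::-1];cv2.imwrite("pics/d12.png",cv2.resize(im,None,fx=6,fy=6))
E
```

```text
t 12.9 pos [ 0.4888  0.2259 -0.0179] F [-1.3 -0.7  0.6] op 0.995
shift now-axes [ 1.  -6.9  2.1] final-axes [ 1.1 -6.8  2.1] rot [ 0.006 -0.004 -0.013]
```

View pics/w12.png

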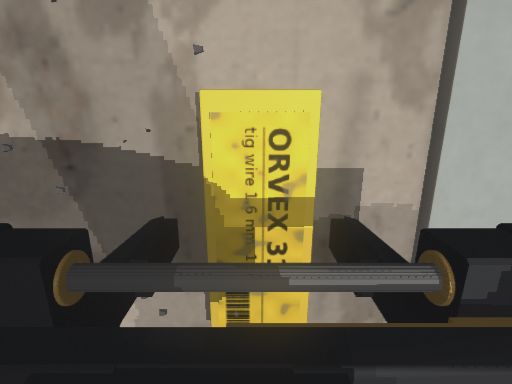

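View pics/s12.png

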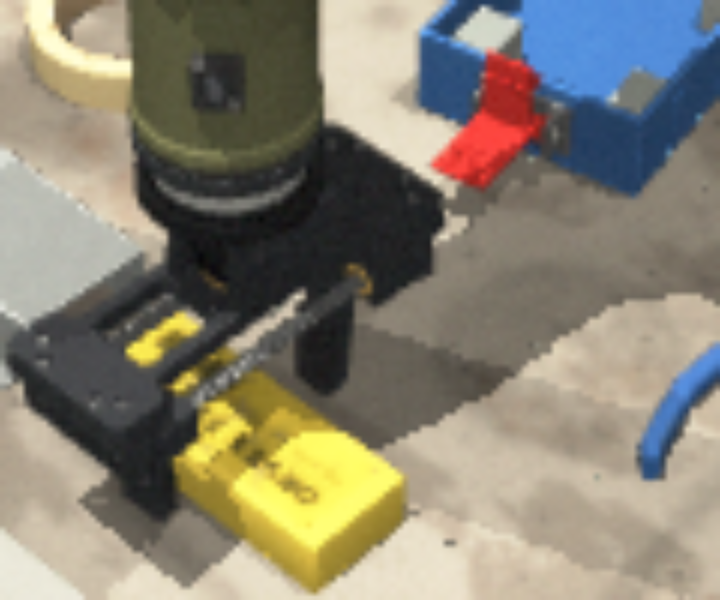

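View pics/d12.png

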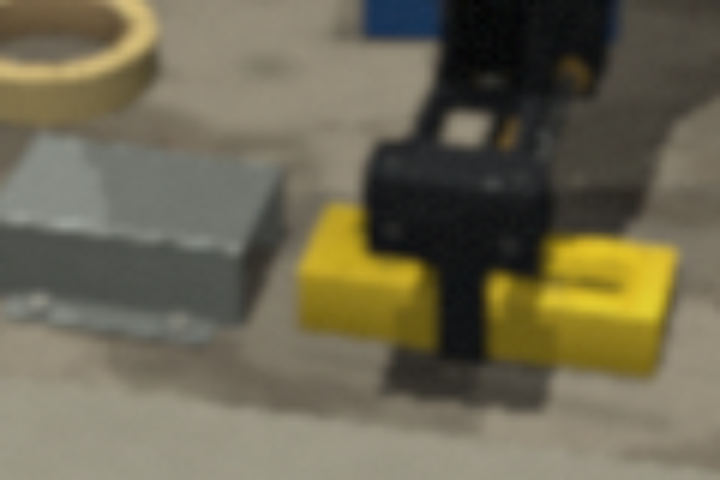

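```bash
python3 - <<'E'
from plant import r
from h import *
W,S,D=[r.get_calibration(n) for n in("wrist","scene","side")]
fit([(W,(1,0,0),[(199,91,-75,-27.5,30),(322,90,-75,27.5,30)]),
 (S,(6,180,190),[(406,477,-75,-27.5,30),(318,543,-75,27.5,30),(315,590,-75,27.5,0),(404,519,-75,-27.5,0)]),
 (D,(6,180,200),[(300,328,75,27.5,0),(655,375,-75,27.5,0),(660,312,-75,27.5,30),(300,268,75,27.5,30),(680,252,-75,-27.5,30)])],[.48,.226,0])
E
```

```text
[ 0.4839  0.2289 -0.0022] -0.12
[[-0.1, -0.4], [-0.2, 0.3], [0.1, -0.4], [-0.5, 1.0], [0.1, 0.9], [0.3, 0.3], [-0.7, 0.6], [0.2, 1.0], [0.0, 1.1], [-0.6, 0.4], [-0.3, -0.8]]
```

>>> play_rows([
  [1,3,-5,0,0.006,-0.004,-0.01],
  [1,0,0,0,0,0,0],
  [0,0,0,0,0,0,0],
  [0,0,0,0,0,0,0],
  [0,0,0,0,0,0,0],
  [0,0,0,-15,0,0,0],
  [0,0,0,-45,0,0,0],
  [0,0,0,-45,0,0,0],
], grip_force=35)

```text
clock: 14.05
tool_pos: [0.4764, 0.2286, 0.088]
eef_rot: [0.703, 0.711, -0.007, -0.001]
contact_force: [0.7, -0.2, -2.3]
opening: 0.62
```

```bash
python3 - <<'E'
from plant import r
from h import *
import cv2
go(r.get_state(),cp(0,0,85),10.57)
im=r.snapshot("side")[150:290,150:330,::-1];cv2.imwrite("pics/d13.png",cv2.resize(im,None,fx=4,fy=4))
E
```

```text
t 14.05 pos [0.4764 0.2286 0.088 ] F [ 0.7 -0.2 -2.3] op 0.62
shift now-axes [-328.8   65.8    4.8] final-axes [  8.  335.3   3. ] rot [-0.004  0.014  1.397]
```

View pics/d13.png

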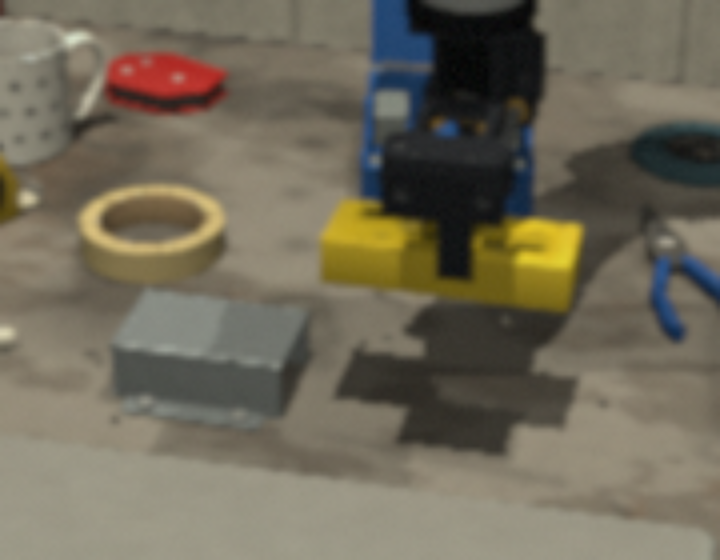

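>>> play_rows([
  [0,0,0,0,0,0.014,0.175],
  [0,0,0,0,0,0,0.175],
  [0,0,0,0,0,0,0.175],
  [0,0,0,0,0,0,0.175],
  [0,0,0,0,0,0,0.175],
  [0,0,0,0,0,0,0.175],
  [0,0,0,0,0,0,0.175],
  [0,0,0,0,0,0,0.175],
])

```text
clock: 15.1
tool_pos: [0.4776, 0.2295, 0.0996]
eef_rot: [0.998, 0.067, -0.001, -0.008]
contact_force: [-0.3, 1.2, -2.1]
opening: 0.626
```

```bash
python3 - <<'E'
from plant import r
from h import *
go(r.get_state(),cp(0,0,85),10.57)
E
```

```text
t 15.1 pos [0.4776 0.2295 0.0996] F [-0.3  1.2 -2.1] op 0.626
shift now-axes [ 23.6 335.3   9.3] final-axes [  6.7 335.9  14.6] rot [-0.016  0.    -0.05 ]
```

>>> play_rows([
  [0,0,0,0,-0.016,0,-0.05],
  [0,1,30,0,0,0,0],
  [0,1,50,0,0,0,0],
  [0,1,60,0,0,0,0],
  [0,1,60,0,0,0,0],
  [0,1,60,0,0,0,0],
  [0,1,45,0,0,0,0],
  [0,0,20,0,0,0,0],
])

```text
clock: 16.1
tool_pos: [0.5536, -0.0907, 0.1011]
eef_rot: [0.993, 0.119, 0.001, -0.001]
contact_force: [0.4, 0.7, -2.5]
opening: 0.62
```

```bash
python3 - <<'E'
from plant import r
from h import *
import cv2
go(r.get_state(),cp(0,0,50),10.57)
cv2.imwrite("pics/w16.png",r.snapshot("wrist")[:,:,::-1])
im=r.snapshot("scene")[90:240,200:350,::-1];cv2.imwrite("pics/s16.png",cv2.resize(im,None,fx=4,fy=4))
E
```

```text
t 16.1 pos [ 0.5536 -0.0907  0.1011] F [ 0.4  0.7 -2.5] op 0.62
shift now-axes [-9.8  6.8 51.1] final-axes [-9.3  7.3 51.1] rot [-0.002 -0.003  0.054]
```

View pics/w16.png

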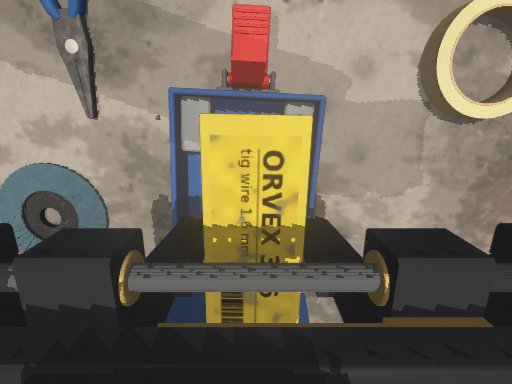

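View pics/s16.png

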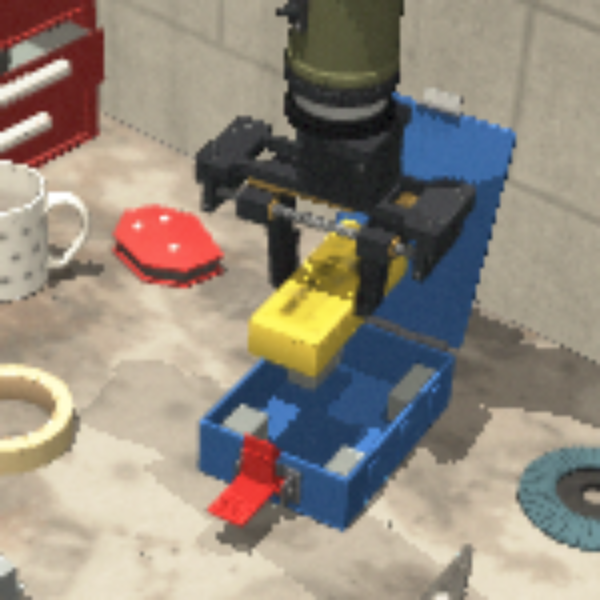

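```bash
python3 - <<'E'
from plant import r
from h import *
import cv2
s=r.get_state();W,S=[r.get_calibration(n) for n in("wrist","scene")]
a=ray(W,201,114,.149);b=ray(W,312,116,.149);d=b-a
print(a,b,np.linalg.norm(d),"yaw",np.degrees(np.arctan2(d[1],d[0])))
m=(a+b)/2;n=np.array([d[1],-d[0],0])/np.linalg.norm(d);cc=m+n*.075;Rc=Ro.from_quat(s["eef_rot"])
print("carton-centre in tool mm",Rc.inv().apply(cc-s["tool_pos"])*1000)
fit([(W,(1,0,0),[(169,88,-88,-63,50),(326,97,-88,63,50)]),(S,(4,200,90),[(200,420,-88,63,50),(345,488,-88,-63,50),(454,350,88,-63,50),(199,465,-88,63,0),(344,528,-88,-63,0)])],CASE)
im=cv2.imread("pics/w16.png")[60:240,140:350];cv2.imwrite("pics/w16c.png",cv2.resize(im,None,fx=3.6,fy=3.3,interpolation=2))
E
```

```text
[ 0.51435837 -0.03193417  0.149     ] [ 0.56407107 -0.02086919  0.149     ] 0.05092922112280159 yaw 12.548268540893202
carton-centre in tool mm [ -0.05443892   9.02737839 -47.998799  ]
[ 0.5459 -0.0986 -1.3867] -79.45
[[-1.0, 0.2], [0.8, -0.0], [-0.6, -0.9], [0.5, -2.3], [0.6, 0.6], [-0.6, 0.5], [-0.4, 0.4]]
```

View pics/w16c.png

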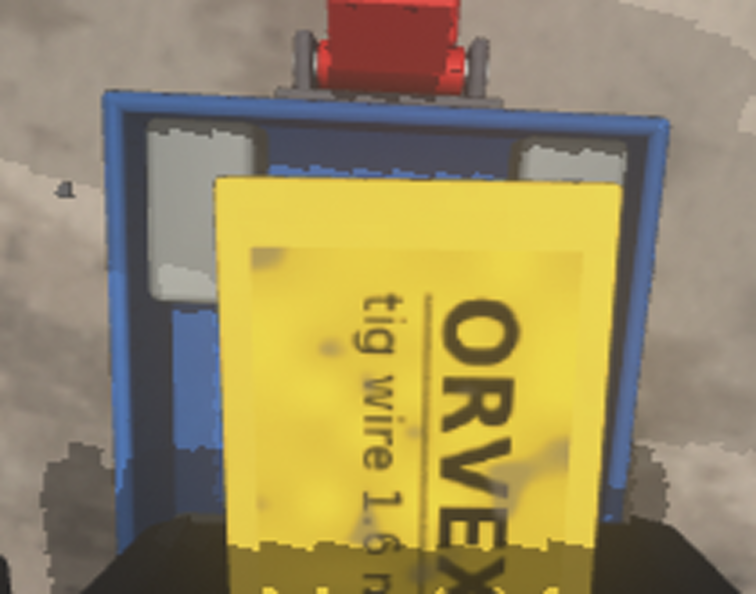

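```bash
python3 - <<'E'
from plant import r
from h import *
import cv2
im=r.snapshot("scene")[160:200,250:300,::-1];cv2.imwrite("pics/s17.png",cv2.resize(im,None,fx=14,fy=14,interpolation=2))
im=r.snapshot("side")[130:210,210:310,::-1];cv2.imwrite("pics/d17.png",cv2.resize(im,None,fx=7,fy=7,interpolation=2))
E
```

```text
(no output)
```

View pics/s17.png

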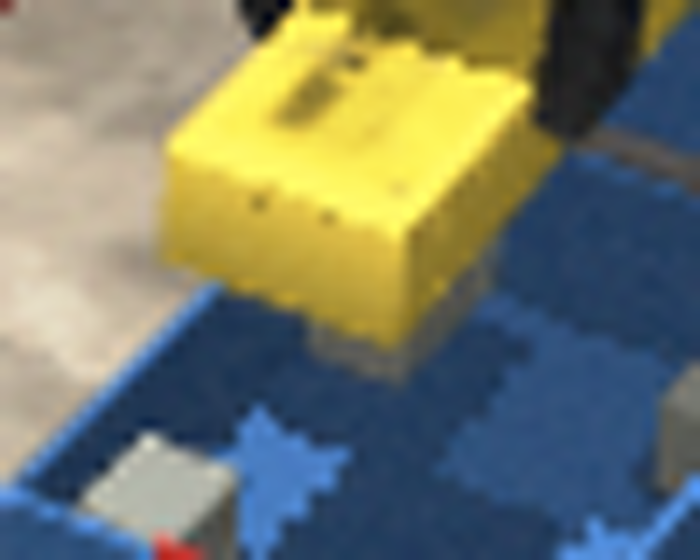

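View pics/d17.png

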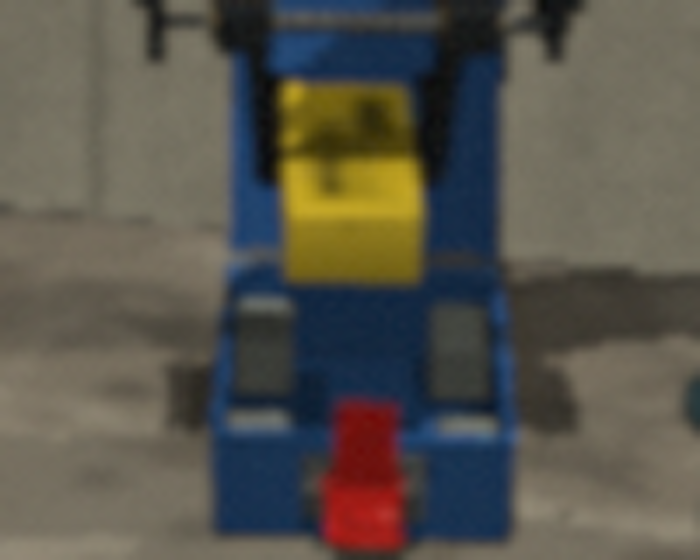

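```bash
cat >> h.py <<'E'
def fit6(obs,p0):
    """p: x,y,yaw,z,pitch(about own y)"""
    def P(p,L):
        R=Ro.from_euler("zy",[p[2],p[4]]);return R.apply(np.array(L,float)/1000)+[p[0],p[1],p[3]]
    def res(p):
        return np.concatenate([(proj(c,P(p,np.array(q,float)[:,2:]))-(np.array(q,float)[:,:2]/k+[x0,y0])).ravel() for c,(k,x0,y0),q in obs])
    s=least_squares(res,p0,loss="soft_l1");print(np.round(s.x,4));print(np.round(res(s.x).reshape(-1,2),1).tolist());return s.x
E
python3 - <<'E'
from plant import r
from h import *
s=r.get_state();W,S,D=[r.get_calibration(n) for n in("wrist","scene","side")]
B=[-75,27.5]
p=fit6([(S,(14,250,160),[(163,143,-75,27.5,30),(402,230,-75,-27.5,30),(402,345,-75,-27.5,0),(162,262,-75,27.5,0)]),
(D,(7,210,130),[(285,218,-75,27.5,30),(422,218,-75,-27.5,30),(420,283,-75,-27.5,0),(285,283,-75,27.5,0)]),
(W,(1,0,0),[(200,114,-75,-27.5,30),(313,115.5,-75,27.5,30)])],[.55,-.095,-1.36,.115,0])
Rc=Ro.from_quat(s["eef_rot"])
print(np.degrees(p[2]),"in tool",Rc.inv().apply(p[[0,1,3]]-s["tool_pos"])*1000)
a=CASE[2];d=p[:2]-CASE[:2];print("carton in case",d@[np.cos(a),np.sin(a)],d@[-np.sin(a),np.cos(a)])
E
```

```text
[ 0.5545 -0.0946 -1.3439  0.1118  0.0347]
[[-1.4, 0.7], [-1.1, 0.1], [-1.4, 0.5], [-1.4, 0.7], [-0.5, -0.3], [-0.7, -0.7], [-0.5, -0.3], [-0.4, 0.1], [-0.8, 0.1], [-0.1, 0.2]]
-76.99836766787378 in tool [ -0.86084669   8.98110219 -10.79111898]
carton in case -0.003265125753616132 0.009484364305355077
```

```bash
python3 - <<'E'
from plant import r
from h import *
go(r.get_state(),cp(0,0,50),10.57);print(r.get_state()["qd"].round(3))
E
```

```text
t 16.3 pos [ 0.5532 -0.0856  0.1011] F [ 0.   0.8 -2.3] op 0.619
shift now-axes [-10.7  12.   51. ] final-axes [-9.9 12.3 51.1] rot [-0.005 -0.003  0.056]
[-0.033 -0.003 -0.016  0.009 -0.008 -0.005 -0.009]
```

>>> play_rows([
  [0,0,0,0,-0.004,-0.003,0.055],
  [0,-9,4,0,0,0,0],
  [0,0,0,15,0,0,0],
  [0,0,0,15,0,0,0],
  [0,0,0,12,0,0,0],
  [0,0,0,0,0,0,0],
  [0,0,0,0,0,0,0],
  [0,0,0,0,0,0,0],
])

```text
clock: 17.3
tool_pos: [0.5433, -0.0838, 0.0557]
eef_rot: [0.995, 0.101, -0.001, -0.002]
contact_force: [-0.1, -0.6, -2.5]
opening: 0.623
```

```bash
python3 - <<'E'
from plant import r
from h import *
import cv2
go(r.get_state(),cp(0,0,0),10.57)
cv2.imwrite("pics/w18.png",r.snapshot("wrist")[:,:,::-1])
im=r.snapshot("scene")[160:220,230:320,::-1];cv2.imwrite("pics/s18.png",cv2.resize(im,None,fx=8,fy=8,interpolation=2))
im=r.snapshot("side")[130:210,210:310,::-1];cv2.imwrite("pics/d18.png",cv2.resize(im,None,fx=7,fy=7,interpolation=2))
go(r.get_state(),cp(0,0,0),10.57)
E
```

```text
t 17.3 pos [ 0.5433 -0.0838  0.0557] F [-0.1 -0.6 -2.5] op 0.623
shift now-axes [-0.6 16.2 55.6] final-axes [-0.4 15.9 55.7] rot [-0.005  0.002  0.018]
t 17.45 pos [ 0.5433 -0.0838  0.0558] F [ 0.4 -0.4 -3.1] op 0.621
shift now-axes [-0.7 16.1 55.7] final-axes [-0.5 15.9 55.8] rot [-0.005  0.001  0.018]
```

View pics/w18.png

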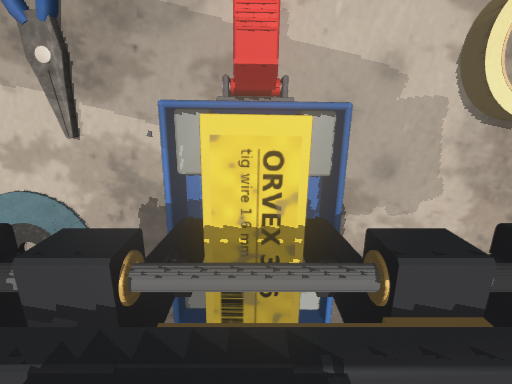

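View pics/s18.png

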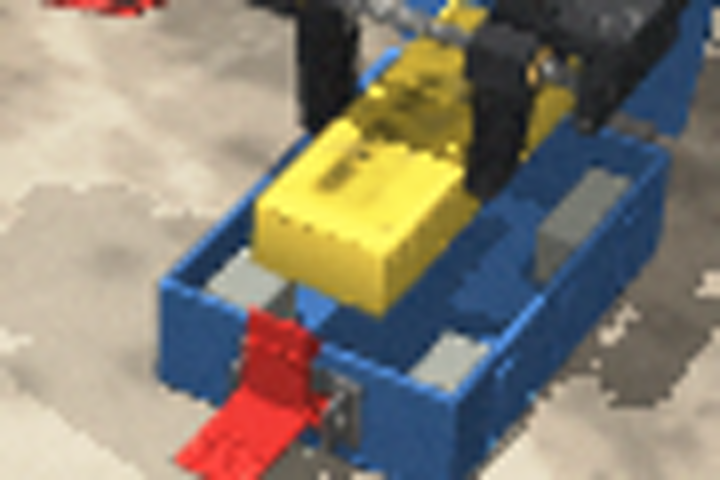

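View pics/d18.png

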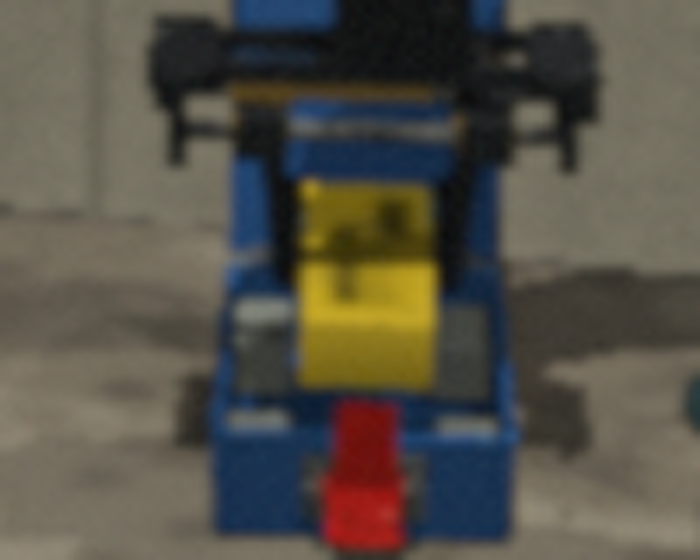

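```bash
python3 - <<'E'
from plant import r
from h import *
s=r.get_state();W,S,D=[r.get_calibration(n) for n in("wrist","scene","side")]
def f(obs,p0):
    p=fit6(obs,p0);Rc=Ro.from_quat(s["eef_rot"])
    a=CASE[2];d=p[:2]-CASE[:2];print("yawerr",np.degrees(p[2]-a),"in tool",(Rc.inv().apply(p[[0,1,3]]-s["tool_pos"])*1000).round(1),"carton in case",(1000*d@[np.cos(a),np.sin(a)]).round(1),(1000*d@[-np.sin(a),np.cos(a)]).round(1))
o=[(S,(8,230,160),[(255,208,-75,27.5,30),(385,250,-75,-27.5,30),(383,315,-75,-27.5,0),(255,265,-75,27.5,0)]),
(D,(7,210,130),[(302,322,-75,27.5,30),(437,322,-75,-27.5,30),(435,388,-75,-27.5,0),(300,387,-75,27.5,0)]),
(W,(1,0,0),[(200,115,-75,-27.5,30),(312,115,-75,27.5,30)])]
f(o,[.55,-.095,-1.36,.115,0])
fit([(W,(1,0,0),[(159,101,-88,-63,50),(352,103,-88,63,50)])],CASE)
E
```

```text
[ 0.5449 -0.0928 -1.3702  0.065   0.0479]
[[-0.6, -0.8], [-0.0, -0.2], [0.0, -0.0], [-0.5, 0.4], [-0.9, 0.4], [-1.1, -0.0], [-0.7, -0.0], [-0.4, 0.5], [-0.6, -0.0], [-0.1, 0.1]]
yawerr 0.9240942198444546 in tool [-0.3  9.  -9.3] carton in case -6.8 0.3
[ 0.5465 -0.0981 -1.3785] -78.98
[[-1.5, 0.1], [1.5, 0.1]]
```

>>> play_rows([
  [0,0,0,0,-0.005,0.002,0.017],
  [0,0,6,0,0,0,0],
  [0,0,0,12,0,0,0],
  [0,0,0,12,0,0,0],
  [0,0,0,10,0,0,0],
  [0,0,0,8,0,0,0],
  [0,0,0,0,0,0,0],
  [0,0,0,0,0,0,0],
])

```text
clock: 18.45
tool_pos: [0.5444, -0.0901, 0.0103]
eef_rot: [0.996, 0.092, 0.0, 0.0]
contact_force: [-0.4, -0.3, -2.1]
opening: 0.617
```

```bash
python3 - <<'E'
from plant import r
from h import *
import cv2
cv2.imwrite("pics/w19.png",r.snapshot("wrist")[:,:,::-1])
im=r.snapshot("scene")[150:220,220:325,::-1];cv2.imwrite("pics/s19.png",cv2.resize(im,None,fx=7,fy=7,interpolation=2))
go(r.get_state(),cp(-9,0,0),10.57)
E
```

```text
t 18.55 pos [ 0.5445 -0.0902  0.0105] F [-1.5 -0.1 -3.1] op 0.617
shift now-axes [-0.4  0.4 10.5] final-axes [-0.4  0.4 10.5] rot [ 0.    -0.    -0.001]
```

View pics/w19.png

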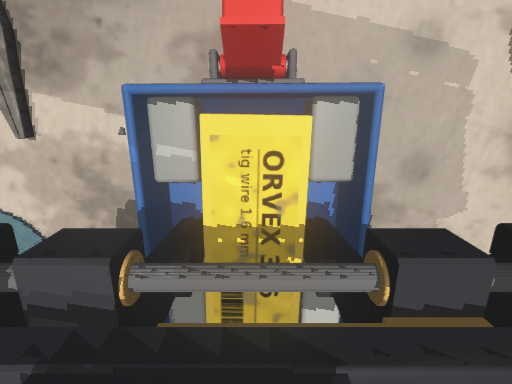

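View pics/s19.png

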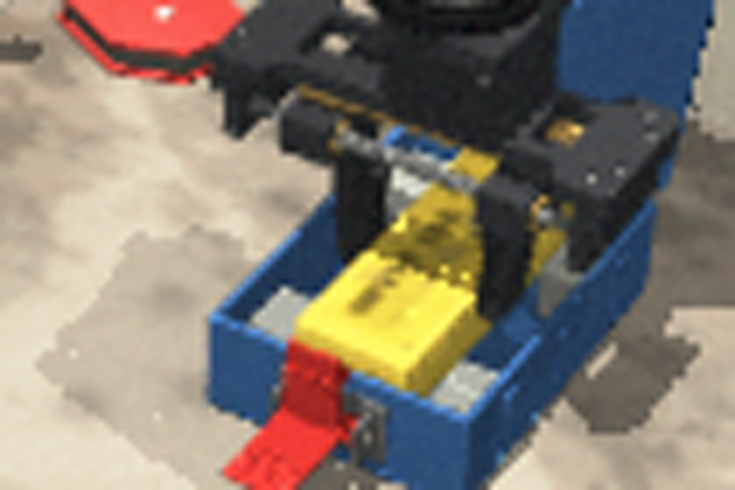

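```bash
python3 - <<'E'
from plant import r
from h import *
W=r.get_calibration("wrist");a=CASE[2];R=np.array([[np.cos(a),np.sin(a)],[-np.sin(a),np.cos(a)]])
for u,v,z in [(201,114,.053),(312,114,.053),(201,114,.048),(312,114,.048),(124,86,.05),(383,85,.05)]: print(u,v,(R@(ray(W,u,v,z)[:2]-CASE[:2])*1000).round(1))
E
```

```text
201 114 [-75.8 -24.8]
312 114 [-75.8  28.2]
201 114 [-75.8 -25.7]
312 114 [-75.7  29.3]
124 86 [-88.7 -61.3]
383 85 [-89.1  61.8]
```

>>> play_rows([
  [0,-1,0,5,0,0,0],
  [0,0,0,4,0,0,0],
  [0,0,0,3,0,0,0],
  [0,0,0,0,0,0,0],
  [0,0,0,0,0,0,0],
  [0,0,0,0,0,0,0],
  [0,0,0,0,0,0,0],
  [0,0,0,0,0,0,0],
])

```text
clock: 19.55
tool_pos: [0.5441, -0.0905, -0.0016]
eef_rot: [0.996, 0.092, 0.001, 0.0]
contact_force: [0.4, 0.4, -2.2]
opening: 0.62
```

>>> play_rows([
  [0,0,0,2,0,0,0],
  [0,0,0,2,0,0,0],
  [0,0,0,2,0,0,0],
  [0,0,0,2,0,0,0],
  [0,0,0,0,0,0,0],
  [0,0,0,0,0,0,0],
  [0,0,0,0,0,0,0],
  [0,0,0,0,0,0,0],
])

```text
clock: 20.55
tool_pos: [0.5447, -0.0906, -0.0056]
eef_rot: [0.996, 0.092, 0.002, 0.001]
contact_force: [-0.8, -0.7, 1.3]
opening: 0.622
```

```bash
python3 - <<'E'
from plant import r
from h import *
import cv2
cv2.imwrite("pics/w20.png",r.snapshot("wrist")[:,:,::-1])
im=r.snapshot("scene")[150:220,220:325,::-1];cv2.imwrite("pics/s20.png",cv2.resize(im,None,fx=7,fy=7,interpolation=2))
go(r.get_state(),cp(-9,0,0),10.57)
E
```

```text
t 20.65 pos [ 0.5447 -0.0906 -0.0056] F [-0.5 -0.3 -1.1] op 0.62
shift now-axes [-0.5  0.  -5.6] final-axes [-0.5 -0.  -5.6] rot [ 0.003 -0.004 -0.001]
```

View pics/w20.png

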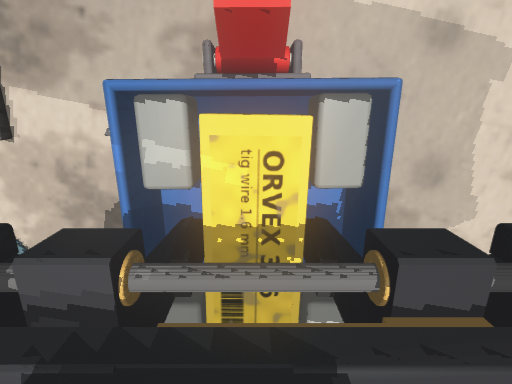

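View pics/s20.png

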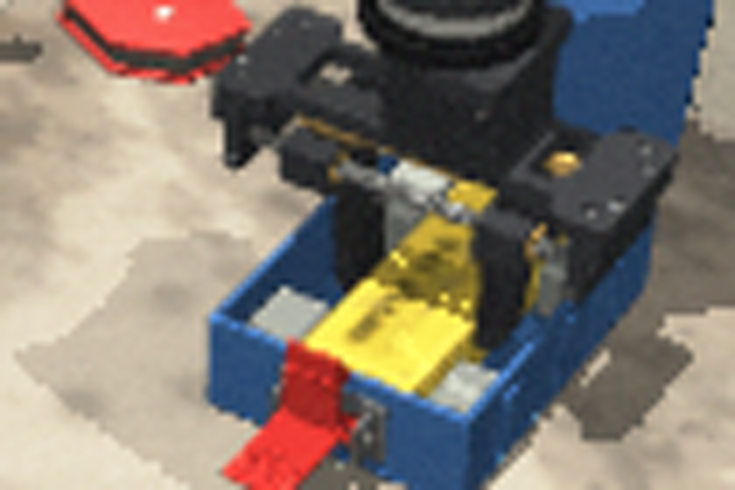

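>>> play_rows([
  [0,0,0,2,0,0,0],
  [0.76,0,0,0,0,0,0],
  [0.76,0,0,0,0,0,0],
  [0.76,0,0,0,0,0,0],
  [0.76,0,0,0,0,0,0],
  [0.76,0,0,0,0,0,0],
  [0.76,0,0,0,0,0,0],
  [0.76,0,0,0,0,0,0],
])

```text
clock: 21.65
tool_pos: [0.5452, -0.0906, -0.0058]
eef_rot: [0.996, 0.092, 0.002, 0.002]
contact_force: [-0.4, 0.4, 0.7]
opening: 0.759
```

```bash
python3 - <<'E'
from plant import r
from h import *
import cv2
cv2.imwrite("pics/w21.png",r.snapshot("wrist")[:,:,::-1])
im=r.snapshot("scene")[150:220,220:325,::-1];cv2.imwrite("pics/s21.png",cv2.resize(im,None,fx=7,fy=7,interpolation=2))
go(r.get_state(),cp(-9,0,0),10.57)
E
```

```text
t 21.75 pos [ 0.5453 -0.0906 -0.0058] F [-0.   0.2 -0.3] op 0.759
shift now-axes [-1.1 -0.1 -5.8] final-axes [-1.1 -0.1 -5.8] rot [ 0.004 -0.005 -0.001]
```

View pics/w21.png

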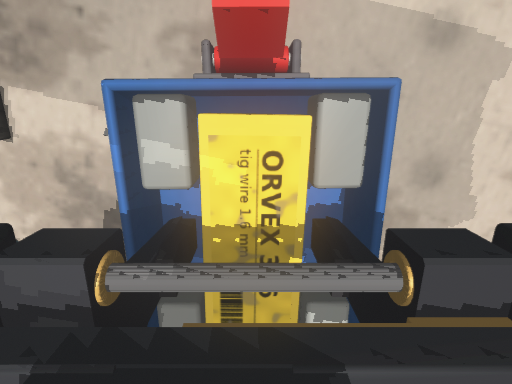

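View pics/s21.png

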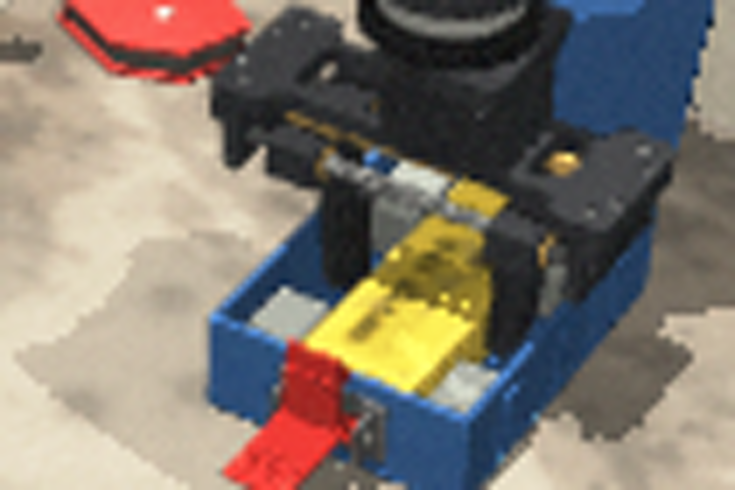

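```bash
python3 - <<'E'
from plant import r
from h import *
W=r.get_calibration("wrist");a=CASE[2];R=np.array([[np.cos(a),np.sin(a)],[-np.sin(a),np.cos(a)]])
for u,v,z in [(199,115,.036),(311,116,.036),(104,80,.05),(401,80,.05)]: print(u,v,(R@(ray(W,u,v,z)[:2]-CASE[:2])*1000).round(1))
E
```

```text
199 115 [-75.  -25.2]
311 116 [-74.4  28.5]
104 80 [-89.3 -61.2]
401 80 [-89.2  62.3]
```

>>> play_rows([
  [0.76,-1,0,-10,0.004,-0.004,0],
  [0.76,0,0,-15,0,0,0],
  [0.76,0,0,-20,0,0,0],
  [0.76,0,0,-40,0,0,0],
  [0.76,0,0,-50,0,0,0],
  [0,0,-50,-20,0,0,0],
  [0,0,-50,0,0,0,0],
  [0,0,0,0,0,0,0],
])

```text
clock: 22.75
tool_pos: [0.5274, 0.009, 0.1623]
eef_rot: [0.996, 0.09, 0.005, -0.0]
contact_force: [1.4, -1.5, -0.4]
opening: 0.442
```

```bash
python3 - <<'E'
from plant import r
from h import *
import cv2
cv2.imwrite("pics/w22.png",r.snapshot("wrist")[:,:,::-1])
im=r.snapshot("scene")[100:220,220:370,::-1];cv2.imwrite("pics/s22.png",cv2.resize(im,None,fx=5,fy=5,interpolation=2))
im=r.snapshot("side")[100:210,190:330,::-1];cv2.imwrite("pics/d22.png",cv2.resize(im,None,fx=5,fy=5,interpolation=2))
go(r.get_state(),cp(-9,0,0),10.57)
E
```

```text
t 22.9 pos [0.5278 0.0031 0.161 ] F [0.7 0.7 0.5] op 0.306
shift now-axes [ -1.   94.5 161.4] final-axes [ -1.1  95.1 161. ] rot [ 0.004 -0.007 -0.013]
```

View pics/w22.png

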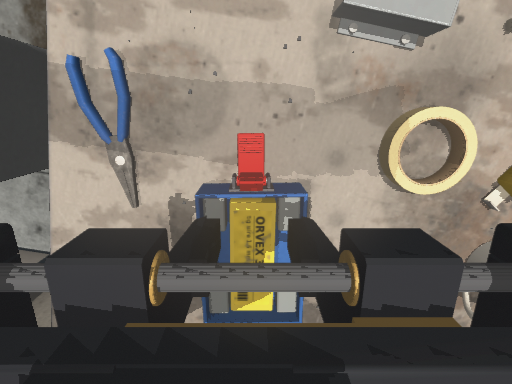

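View pics/s22.png

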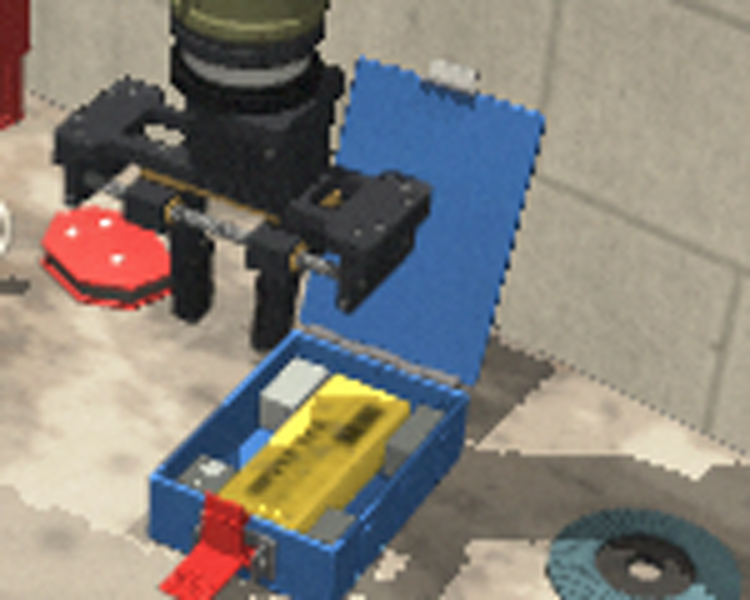

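View pics/d22.png

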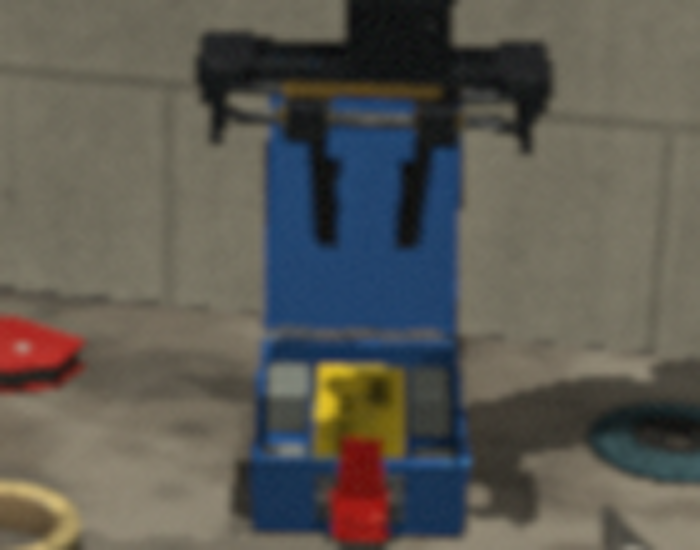

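```bash
cat >> h.py <<'E'
def lid(th,s=178,y=0,n=7):  # world point on lid
    return cp(90-s*np.cos(th)+n*np.sin(th),y,50+s*np.sin(th)+n*np.cos(th))
E
python3 - <<'E'
from plant import r
from h import *
S=r.get_calibration("scene");D=r.get_calibration("side")
for th in (1.8,1.9,2.0): print(th,proj(S,np.array([lid(th,178,63),lid(th,178,-63)])).round(1).tolist(),(lid(th)).round(3))
for u,v in [(320,164),(370,190),(290,145)]: print(ray(S,u,v,0).round(3))
p=r.get_state()["tool_pos"];print(((proj(S,np.array([p,p+[0,0,.025]]))-[220,100])*5).round())
go(r.get_state(),cp(178,0,235),10.57)
E
```

```text
1.8 [[290.1, 111.0], [327.9, 123.1]] [ 0.571 -0.234  0.222]
1.9 [[292.6, 110.3], [330.0, 122.2]] [ 0.574 -0.251  0.216]
2.0 [[294.9, 110.2], [332.0, 122.0]] [ 0.577 -0.267  0.209]
[ 0.568 -0.33   0.   ]
[ 0.369 -0.327 -0.   ]
[ 0.715 -0.348  0.   ]
[[231. 369.]
 [233. 332.]]
t 22.9 pos [0.5278 0.0031 0.161 ] F [0.7 0.7 0.5] op 0.306
shift now-axes [  3.1 282.4 -72.9] final-axes [ -1.1 282.1 -74. ] rot [ 0.004 -0.007 -0.013]
```

```bash
python3 - <<'E'
import cv2
a=cv2.imread("pics/scene0.png")[180:384,340:440];b=cv2.imread("pics/side0.png")[160:384,320:420]
cv2.imwrite("pics/fl.png",cv2.hconcat([cv2.resize(a,(340,560)),cv2.resize(b,(340,560))]))
E
```

```text
(no output)
```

View pics/fl.png

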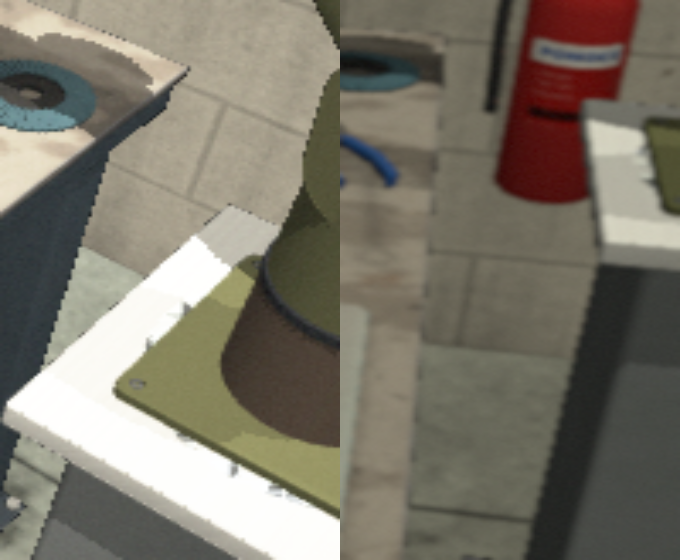

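```bash
python3 - <<'E'
from plant import r
from h import *
S=r.get_calibration("scene");D=r.get_calibration("side")
for f in (-.2,-.4,-.6,-.8,-.9): print(f,ray(S,372.4,274.7,f).round(3),ray(D,364,299,f).round(3))
E
```

```text
-0.2 [ 0.241 -0.201 -0.2  ] [ 0.207  0.092 -0.2  ]
-0.4 [ 0.304 -0.375 -0.4  ] [ 0.182 -0.168 -0.4  ]
-0.6 [ 0.367 -0.549 -0.6  ] [ 0.158 -0.429 -0.6  ]
-0.8 [ 0.429 -0.723 -0.8  ] [ 0.134 -0.689 -0.8  ]
-0.9 [ 0.461 -0.81  -0.9  ] [ 0.122 -0.82  -0.9  ]
```

>>> play_rows([
  [0,0,0,-30,0.004,-0.007,-0.013],
  [0,0,0,-50,0,0,0],
  [0,0,40,0,0,0,0],
  [0,0,55,0,0,0,0],
  [0,0,55,0,0,0,0],
  [0,0,55,0,0,0,0],
  [0,0,50,0,0,0,0],
  [0,0,20,0,0,0,0],
])

```text
clock: 23.9
tool_pos: [0.5728, -0.2904, 0.2428]
eef_rot: [0.997, 0.083, -0.003, 0.002]
contact_force: [0.6, 0.5, -0.1]
opening: 0.007
```

```bash
python3 - <<'E'
from plant import r
from h import *
import cv2
im=r.snapshot("scene")[80:230,220:390,::-1];cv2.imwrite("pics/s23.png",cv2.resize(im,None,fx=4,fy=4,interpolation=2))
go(r.get_state(),cp(178,0,182),10.57)
E
```

```text
t 23.95 pos [ 0.5726 -0.2931  0.2425] F [ 0.9 -2.5 -0. ] op 0.005
shift now-axes [  9.3 -17.8  60.4] final-axes [  9.2 -17.3  60.5] rot [ 0.006  0.007 -0.02 ]
```

View pics/s23.png

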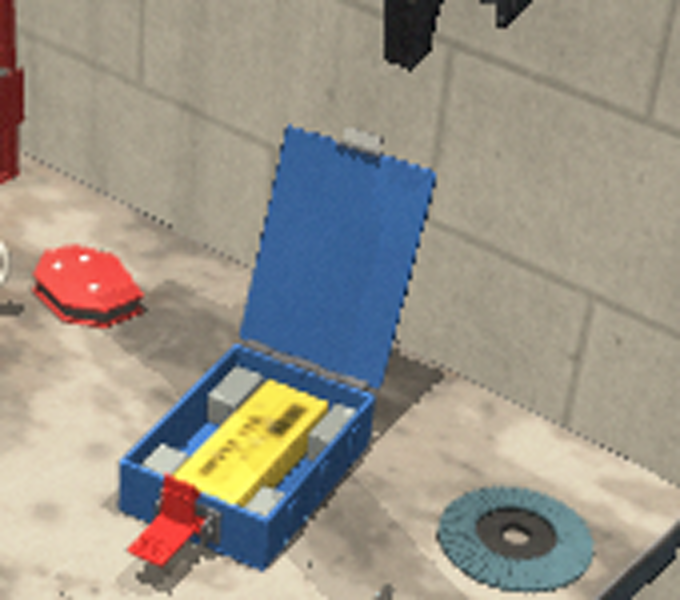

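>>> play_rows([
  [0,9,-6,0,0.006,0.007,-0.02],
  [0,0,0,20,0,0,0],
  [0,0,0,20,0,0,0],
  [0,0,0,20,0,0,0],
  [0,0,0,0,0,0,0],
  [0,0,0,0,0,0,0],
  [0,0,0,0,0,0,0],
  [0,0,0,0,0,0,0],
])

```text
clock: 24.95
tool_pos: [0.5827, -0.278, 0.1835]
eef_rot: [0.995, 0.097, 0.002, -0.003]
contact_force: [-0.7, -0.2, 0.4]
opening: 0.01
```

```bash
python3 - <<'E'
from plant import r
from h import *
import cv2
im=r.snapshot("scene")[60:180,250:400,::-1];cv2.imwrite("pics/s24.png",cv2.resize(im,None,fx=4,fy=4,interpolation=2))
go(r.get_state(),cp(178,0,182),10.57)
E
```

```text
t 25.0 pos [ 0.5827 -0.278   0.1835] F [ 0.6  0.7 -0.5] op 0.008
shift now-axes [-3.5 -4.3  1.5] final-axes [-3.6 -4.3  1.5] rot [-0.005 -0.005  0.009]
```

View pics/s24.png

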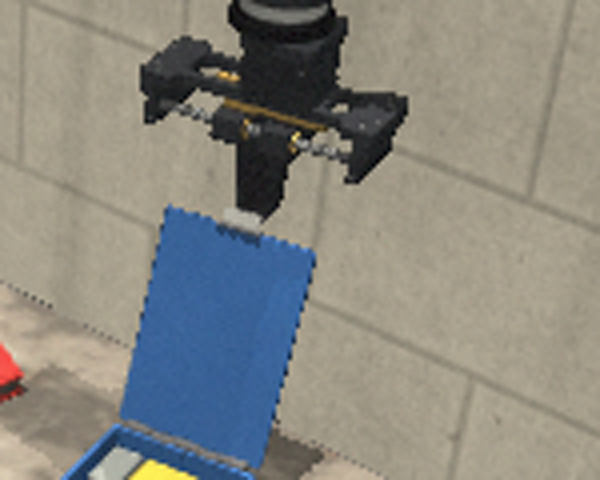

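>>> play_rows([
  [0,-3,0,6,-0.004,-0.004,0.008],
  [0,0,0,6,0,0,0],
  [0,0,-10,0,0,0,0],
  [0,0,-12,0,0,0,0],
  [0,0,-12,0,0,0,0],
  [0,0,-12,0,0,0,0],
  [0,0,-12,0,0,0,0],
  [0,0,0,0,0,0,0],
])

```text
clock: 26.0
tool_pos: [0.5685, -0.2173, 0.1716]
eef_rot: [0.996, 0.093, 0.001, 0.0]
contact_force: [0.8, -1.0, -0.3]
opening: 0.005
```

```bash
python3 - <<'E'
from plant import r
from h import *
import cv2
im=r.snapshot("scene")[60:180,220:370,::-1];cv2.imwrite("pics/s25.png",cv2.resize(im,None,fx=4,fy=4,interpolation=2))
go(r.get_state(),cp(106,0,172),10.57)
E
```

```text
t 26.05 pos [ 0.5687 -0.2181  0.1715] F [-0.9  0.2 -0.2] op 0.006
shift now-axes [ -0.7 -14.8  -0.5] final-axes [ -0.7 -14.8  -0.5] rot [ 0.001 -0.002  0.001]
```

View pics/s25.png

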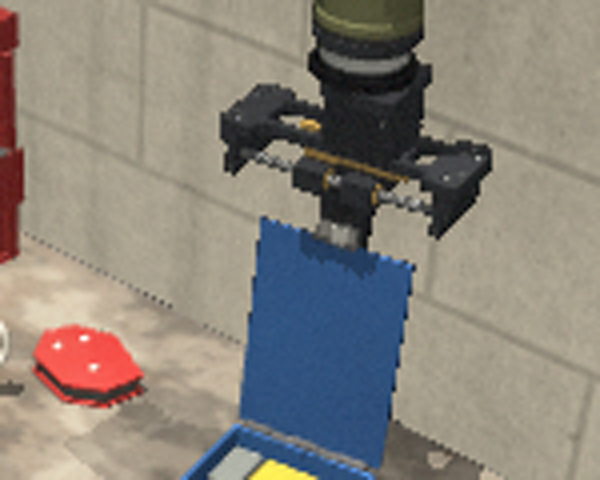

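>>> play_rows([
  [0,0,-13,-4,0,0,0],
  [0,0,-21,0,0,0,0],
  [0,0,-21,0,0,0,0],
  [0,0,-22,6,0,0,0],
  [0,0,-23,8,0,0,0],
  [0,0,-20,12,0,0,0],
  [0,0,0,0,0,0,0],
  [0,0,0,0,0,0,0],
])

```text
clock: 27.05
tool_pos: [0.5441, -0.0915, 0.15]
eef_rot: [0.996, 0.093, 0.001, 0.0]
contact_force: [-0.0, -1.1, 0.6]
opening: 0.006
```

```bash
python3 - <<'E'
from plant import r
from h import *
import cv2
im=r.snapshot("scene")[70:220,210:360,::-1];cv2.imwrite("pics/s26.png",cv2.resize(im,None,fx=4,fy=4,interpolation=2))
go(r.get_state(),cp(-17.6,0,135),10.57)
E
```

```text
t 27.1 pos [ 0.5442 -0.0915  0.1499] F [-0.6 -1.1  0.6] op 0.007
shift now-axes [ 0.1 -9.4 14.9] final-axes [ 0.1 -9.4 14.9] rot [ 0.001 -0.002  0.002]
```

View pics/s26.png

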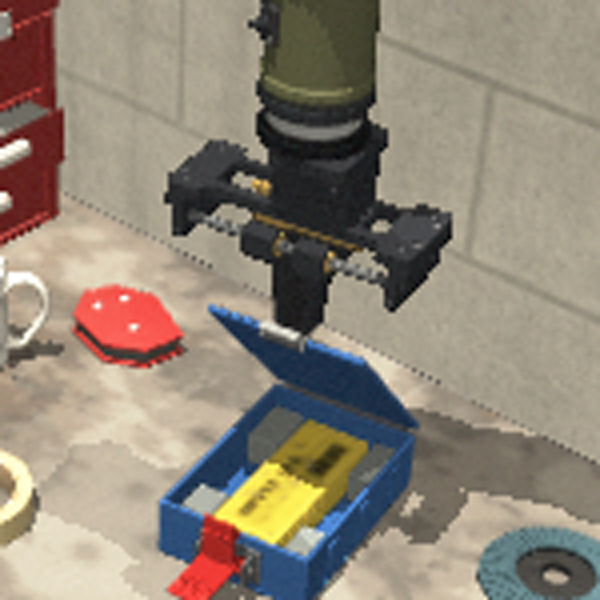

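>>> play_rows([
  [0,0,-9,14,0,0,0],
  [0,0,-14,19,0,0,0],
  [0,0,-14,19,0,0,0],
  [0,0,-7,15,0,0,0],
  [0,0,-6,14,0,0,0],
  [0,0,0,0,0,0,0],
  [0,0,0,0,0,0,0],
  [0,0,0,0,0,0,0],
])

```text
clock: 28.1
tool_pos: [0.5393, -0.0466, 0.0704]
eef_rot: [0.996, 0.088, 0.005, 0.001]
contact_force: [-1.0, 1.2, 0.3]
opening: 0.004
```

```bash
python3 - <<'E'
from plant import r
from h import *
import cv2
im=r.snapshot("scene")[120:240,210:360,::-1];cv2.imwrite("pics/s27.png",cv2.resize(im,None,fx=4,fy=4,interpolation=2))
go(r.get_state(),cp(-74,0,34),10.57)
E
```

```text
t 28.15 pos [ 0.5393 -0.0467  0.0704] F [-0.7 -0.1  1.6] op 0.005
shift now-axes [ -3.9 -21.   36.3] final-axes [ -3.3 -20.9  36.4] rot [ 0.004 -0.01  -0.009]
```

View pics/s27.png

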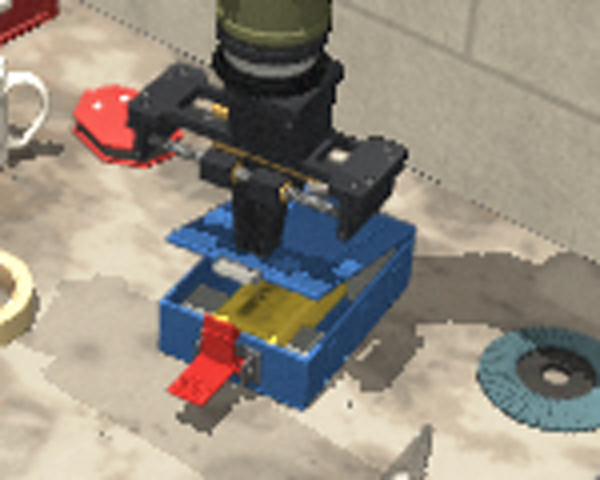

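>>> play_rows([
  [0,-3,-8,8,0.004,-0.01,-0.009],
  [0,0,-8,8,0,0,0],
  [0,0,-3,8,0,0,0],
  [0,0,0,7,0,0,0],
  [0,0,0,5,0,0,0],
  [0,0,0,5,0,0,0],
  [0,0,0,5,0,0,0],
  [0,0,0,5,0,0,0],
])

```text
clock: 29.15
tool_pos: [0.5342, -0.0266, 0.0196]
eef_rot: [0.996, 0.092, 0.002, 0.0]
contact_force: [-6.1, 0.4, 37.9]
opening: 0.004
```

```bash
python3 - <<'E'
from plant import r
from h import *
import cv2
go(r.get_state(),cp(-74,0,34),10.57)
im=r.snapshot("scene")[120:240,210:360,::-1];cv2.imwrite("pics/s28.png",cv2.resize(im,None,fx=4,fy=4,interpolation=2))
E
```

```text
t 29.15 pos [ 0.5342 -0.0266  0.0196] F [-6.1  0.4 37.9] op 0.004
shift now-axes [ -1.9  -0.2 -14.4] final-axes [ -2.   -0.3 -14.4] rot [ 0.001 -0.003  0.001]
```

View pics/s28.png

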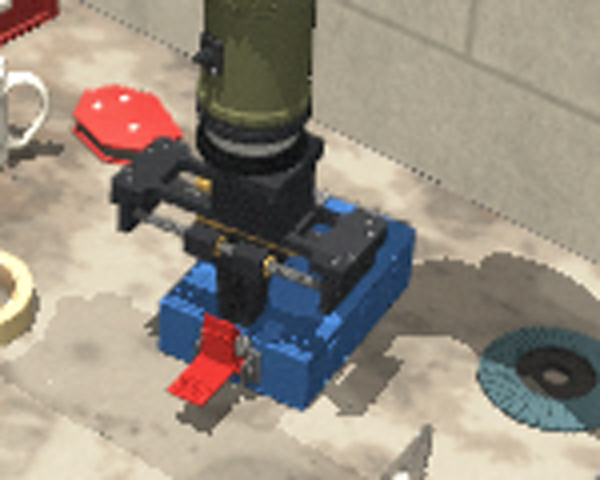

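>>> play_rows([
  [0,0,0,-6,0,0,0],
  [0,0,0,-8,0,0,0],
  [0,0,0,-10,0,0,0],
  [0,0,0,-25,0,0,0],
  [0,0,0,-40,0,0,0],
  [0,0,0,-50,0,0,0],
  [0,0,0,0,0,0,0],
  [0,0,0,0,0,0,0],
])

```text
clock: 30.2
tool_pos: [0.5322, -0.0268, 0.1626]
eef_rot: [0.996, 0.092, -0.0, 0.0]
contact_force: [-0.2, 0.7, -0.1]
opening: 0.003
```

```bash
python3 - <<'E'
from plant import r
from h import *
import cv2
S=r.get_calibration("scene");D=r.get_calibration("side")
im=r.snapshot("scene")[140:240,210:360,::-1];cv2.imwrite("pics/s29.png",cv2.resize(im,None,fx=5,fy=5,interpolation=2))
im=r.snapshot("side")[150:250,160:340,::-1];cv2.imwrite("pics/d29.png",cv2.resize(im,None,fx=4,fy=4,interpolation=2))
print(r.get_state()["contact_force"])
for th in (0.01,.05): print(((proj(S,np.array([lid(th,178,63),lid(th,178,-63)]))-[210,140])*5).round().tolist())
E
```

```text
[-0.29278603  0.04032485 -0.5484434 ]
[[199.0, 258.0], [386.0, 336.0]]
[[199.0, 249.0], [387.0, 326.0]]
```

View pics/s29.png

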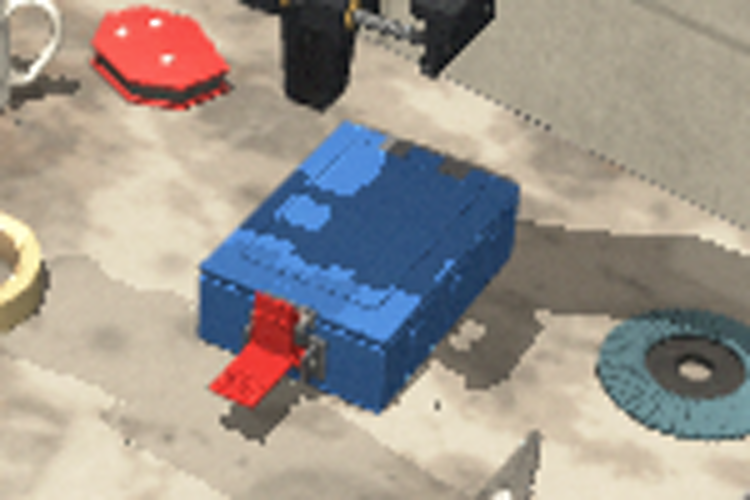

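View pics/d29.png

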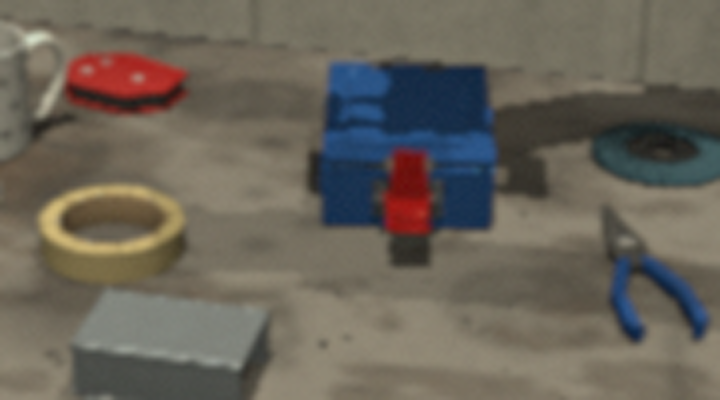

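The lid is shut and latched: in the scene picture its front corners are at about (200,268) and (385,340), as in the first picture. The latch is at rest and the tape roll and disc have not moved.

```bash
python3 - <<'E'
from plant import r
print(r.finish_job())
E
```

```text
the job is handed in; nothing more can be done
None
```

I pressed the latch and the lid popped open. I then drew the carton about 128 mm out of the rack and let it go on the table. I took it again 9 mm from its middle, laid it in the pocket with the lid still open, pushed the lid shut and handed the job in at about 30 s.

**Last checks (from pictures and the force reading):**
- The lid is shut flush and stayed shut after the arm withdrew, and the latch looks back at rest. I judged this by eye, since the lid and latch angles are not reported.
- After I let go, the carton lay in the pocket, within about 1 mm of the middle lengthwise and 2 mm sideways. It can't be seen under the shut lid, so that was my last look at it.
- The tape roll and flap disc look unmoved by eye.
- The arm was clear of everything when I handed in, with no contact force.

**What disagreed:**
- **Tool height:** the fingertips sit about 25 mm above the reported TCP height, seen in both fixed cameras and on contact. Because of this my first press on the latch did not reach the pad. I corrected for it from then on.
- **Sideways drift:** the arm also drifted about 8 mm sideways on that first press; I did not find the cause.
- **Closing force:** the last push on the lid read 38 N at the wrist, more than the 12 N or so needed. That is well under the 120 N wrist limit but close to the 40 N limit, which covers the arm and gripper body; I pushed with the fingertips.

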